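Build up the column of instrument cases from the transfer slide

TASK

Push the transfer slide's deck up to its stop beside the column of cases, then slide the flat case that waits on the deck across onto the column so that it sits square and flush on the case below. Then set down the case with the carrying handle on top of it, square with the rest and without dropping it, and let go. Do not shove the column out of place, leave the deck at its stop and leave everything else on the bench alone.

Things in the scene. Friction and masses are not known exactly. Their poses are not given: they have to be found in the camera images.
- carriage (a joint): travel in m of the deck of the hand-pushed transfer slide along slide's +y, towards the column: 0 fully back, 0.110 against its stop; starts at 0 to 0.025. It stays where it is left and needs about 4 N to move (damping 12 N s/m). The deck is a bare flat aluminium plate 145 (slide x) x 150 (slide y) mm, 16 mm thick, its upper face 70 mm above the bench: 2 mm higher than the top of the two-case column, so a case slides across and steps down 2 mm.
- slide: fixed base of the transfer slide (two feet, plate and two rails, 135 x 270 mm, 54 mm high over the end stops); origin at its middle on the bench, +y is the travel direction towards the column; it stands at another place and yaw (within 0.2 rad) each time. At its stop the deck's edge is 137 mm along +y from this origin, and the column begins 10 to 14 mm beyond that edge (measured at mid-face).
- deck_grip (a point): middle (half-way up) of the deck's upright black cylindrical push grip, 25 mm diameter, standing from 77 to 137 mm above the bench on a tab at the robot's side of the deck, 100 mm from the deck's centre line (slide -x) and 20 mm forward of its rear edge; it moves with the deck and is tapered slightly at both ends
- deck_edge (a point): middle of the deck's leading upper edge, the edge next to the column; axes as slide; moves with the deck
- wide_case_mid (a point): closed instrument case, black lower shell, grey lid, no handle, 130 (its x) x 100 (its y) x 34 mm, too wide to grasp; it lies flat on the deck with its 130 mm side across the travel, up to 7 degrees askew, about 0.6 kg (hidden, 0.42 to 0.84). The point is its centre, 17 mm above its underside; z up.
- col_top_mid (a point): closed instrument case, black lower shell, grey lid, no handle, 130 (its x) x 100 (its y) x 34 mm, too wide to grasp; the upper one of the two that make the column. The point is its centre, 17 mm above its underside. The column stands at up to 10 mm to one side of the slide's centre line and up to 3.5 degrees askew to it.
- col_low_mid (a point): closed instrument case, black lower shell, grey lid, no handle, 130 (its x) x 100 (its y) x 34 mm, too wide to grasp; the lower one of the column, on the bench. The point is its centre, 17 mm above the bench. Each case of the column weighs 0.6 kg.
- grip_case_mid (a point): closed instrument case of the same 130 x 100 x 34 mm size but with a rigid black carrying handle on its lid, about 0.5 kg (hidden, 0.35 to 0.6), on the bench to the left or to the right of the slide. The point is the centre of the case's body, 17 mm above its underside; x along the 130 mm side.
- grip_case_grip (a point): centre of that handle's bar, 62 mm above the case's underside and straight above the case's centre: a bar 100 mm long along the case's x, 16 mm wide (case y) and 14 mm high, with 21 mm of free height between bar and lid, carried on two feet at its ends (70 mm clear between them)
- carton: bystander: brown cardboard carton 105 x 85 x 45 mm on the bench to the side; origin at the middle of its underside
- bearing: bystander: ball bearing lying flat, 52 mm diameter, 15 mm high, on the robot's side of the column; origin at its underside
- grease_can: bystander: can 54 mm diameter, 75 mm high, beyond the column; origin at its underside
- wrench: bystander: steel wrench, 160 mm long, lying beyond the slide; origin at its middle
- screwdriver: bystander: screwdriver, 180 mm long, lying to the right at the back; origin at its middle
- clamp_lever: bystander: clamping lever with orange arm, 85 mm long, far left; origin under its hub
- handwheel: bystander: spare black handwheel, 80 mm diameter, 48 mm high with its crank, to the left at the back; origin at its underside
- rail_block: bystander: small steel rail carriage, 34 x 50 x 24 mm, beyond the rear end of the slide; origin at its underside
There are look-alikes about, which are no part of the job. What is shaped like the part that bears grip_case_mid but blue or turquoise is not meant.

How it is judged:
By the outcome, as a careful person would: the job done as asked, in the order asked, and still so for the second after the job is handed in, with the robot touching nothing.
It also fails if it takes over 72 s, if anything falls off the work surface, if the arm or the gripper's body presses on something with over 40 N, if the wrist force passes 120 N, or if a joint passes its speed limit or range.

ROBOT

A 6-joint arm with a two-finger parallel gripper is mounted at the origin on the work surface. World frame = base frame: x ahead of the robot, y to its left, z up, the work surface at z = 0. Lengths are in m, angles in rad, forces in N, time in s.
With the tool pointing down it reaches from about 0.3 to 0.775 m from the base axis. Payload 14.6 kg.
Tool frame: the origin (TCP) lies at the centre of the arm's flange, where the gripper is bolted on; the fingertips stand 199 mm ahead of it and the grasp point (between the pads) lies 180 mm ahead of it (arm.pinch_z is the distance from the TCP to the grasp point, in m); y points along the fingers, z is the direction in which the jaws open and shut, and the axes are right-handed (so a half turn about y gives the same grasp; the last joint's range is limited). The gripper opens to 94 mm and grips with 3 to 60 N. Pads are 16 mm wide; open, the fingers measure 119 mm over their backs; the gripper's body (75 mm by 177 mm) begins 78 mm behind the grasp point.
Start: joints at [-1.249, 0.3, 1.521, -0, 1.321, -0.067], TCP at [0.208, -0.509, 0.405] pointing down, gripper open.
Joint ranges: [-3.03, 3.03], [-0.79, 2.21], [0.23, 2.52], [-1.04, 4.18], [0, 3.07], [-2.55, 2.55]. Speed limits (rad/s): [2.22, 2.22, 2.57, 3.14, 3.14, 3.14].

INTERFACE

Orientations are given as a rotation vector (axis times angle).
In Python, from rig import arm, read_camera, ticket gives the robot as it stands. The module is installed in compiled form; this text tells all that it offers.
- The arm moves only by the tool send_rows, never from a script. Its argument "increments" is one flat list of numbers, 5 for each row, row after row: the opening, from 0 (shut) to 1 (fully open), then the shift along the tool's x, y, z in cm, then the turn about the tool's y in rad. A call has 1 to 5 rows; each row shifts and turns the commanded pose from where the row before left it, along the tool's axes as they then stand; what a row does not reach is not made up. A row lasts 1/10 s, in which the tool goes at most 50 mm and 8.59 degrees, less where a joint would pass 70% of its speed; a pose out of reach is approached as far as the arm can. A call with a gripper value outside its range is refused whole. The fingers move at their own pace and stop on an object; "grip_force" is the grip in N (left out, the last holds). Time passes only in rows, so rows that do not move let the fingers close. It gives the time, the measured TCP pose, the force and the opening at its end, in the units of the state.
- arm.observe(): the state, without advancing time (a new reading comes with each control period).
- read_camera(name): name is "scene" or "top" or "wrist"; returns a dict with "img" (480x640x3 uint8, red, green, blue), "camera_matrix" (3x3 intrinsics, pixels), "cam_to_world" (4x4, takes a point from camera to world coordinates); the wrist camera has in their place "mount" (4x4, takes a point from camera to tool coordinates, whose origin is the TCP and whose axes are the tool frame's). Camera axes: x right, y down, z forward; pixel columns grow to the right and rows downward; lengths in m; the calibration is good to about 2 mm. The wrist camera is an equidistant fisheye: a pixel r from the principal point sees the ray r / f radians off the axis. A picture is of the moment at which its call begins: read the wrist's pose just before it. There is no depth.
- ticket.close_job(): hands the job in, once; it reports no verdict.
The state is a dict: "time_s": time; "qpos": joint angles; "dq": joint speeds; "joint_torque": joint torques, N m; "tool_pos": TCP position; "orientation": TCP orientation; "ft_force": force on the tool from outside, world axes, zero at the start; "torque": the same for the moment, N m; "finger_gap": finger opening in m.
Only numpy, scipy, OpenCV 4.12 (cv2) and the standard library are available. Lean on these libraries where they do the work, as an engineer would, in place of code of your own. Each camera call takes 0.05 s, during which the arm holds its last target.

## Working session

There is one attempt and no reset: what is moved stays moved. The work goes in short steps, Python scripts to look and compute and a tool call to move; the robot and the scene stay as the last step left them, time stands still between calls to the robot, and variables do not carry over. Pictures are saved under pics/ and viewed, and the job is handed in when it is done.

Besides the shell and the picture viewer there is one more tool, called after ">>>" as a command line: name --argument value ..., lists and objects as JSON in quotes. send_rows: Moves the arm, as the interface text tells. Its arguments: {"type":"object","properties":{"increments":{"type":"array"},"grip_force":{"type":"number"}},"required":["increments"]}

```bash
mkdir -p pics; python3 - <<'E'
from rig import arm, read_camera
import cv2,numpy as np
s=arm.observe(); print(s)
for n in ["scene","top","wrist"]:
    d=read_camera(n); cv2.imwrite(f"pics/{n}0.png",d["img"][:,:,::-1])
    print(n,d["camera_matrix"].tolist(),{k:np.round(v,4).tolist() for k,v in d.items() if k in("cam_to_world","mount")})
E
```

```text
{'time_s': 0.0, 'qpos': array([-1.24859833e+00,  3.00500548e-01,  1.52155137e+00, -1.40277310e-05,
        1.32068734e+00, -6.65824021e-02]), 'dq': array([-0.00076547,  0.00051705, -0.00070844, -0.00039034, -0.00015919,
       -0.000145  ]), 'joint_torque': array([ 1.36006215e-04, -5.31807232e+01, -3.52738881e+01,  7.08444114e-02,
        2.44263920e-02, -1.16541482e-04]), 'tool_pos': array([ 0.20848209, -0.50893352,  0.40408261]), 'orientation': array([-0.39556585,  2.00952409, -2.00719979]), 'ft_force': array([-0.54305818, -0.19794901,  0.43547836]), 'torque': array([-0.0165372 , -0.0002839 ,  0.01064163]), 'finger_gap': 0.09394834684605773}
scene [[505.5389627030364, 0.0, 313.93949856079576], [0.0, 505.5389627030364, 245.03444603419072], [0.0, 0.0, 1.0]] {'cam_to_world': [[0.553, 0.5586, -0.6182, 1.3348], [0.8332, -0.3731, 0.4081, -0.5325], [-0.0027, -0.7408, -0.6717, 1.0325], [0.0, 0.0, 0.0, 1.0]]}
top [[501.4655814716763, 0.0, 307.2560703527983], [0.0, 501.4655814716763, 243.64041378797685], [0.0, 0.0, 1.0]] {'cam_to_world': [[0.0263, -0.9921, 0.1225, 0.3436], [-0.9993, -0.0228, 0.0298, 0.0244], [-0.0268, -0.1232, -0.992, 1.2516], [0.0, 0.0, 0.0, 1.0]]}
wrist [[371.64829954431775, 0.0, 322.85989968778006], [0.0, 371.64829954431775, 238.73456084042564], [0.0, 0.0, 1.0]] {'mount': [[0.0008, 0.9625, 0.2714, -0.0783], [0.0001, -0.2714, 0.9625, 0.0192], [1.0, -0.0007, -0.0004, 0.0005], [0.0, 0.0, 0.0, 1.0]]}
```

View pics/scene0.png

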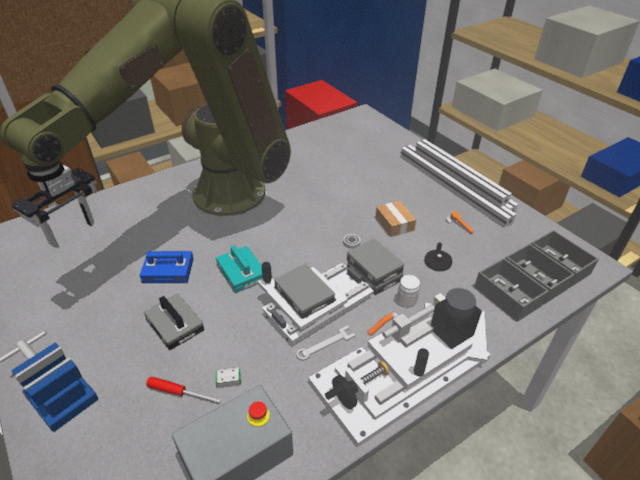

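View pics/top0.png

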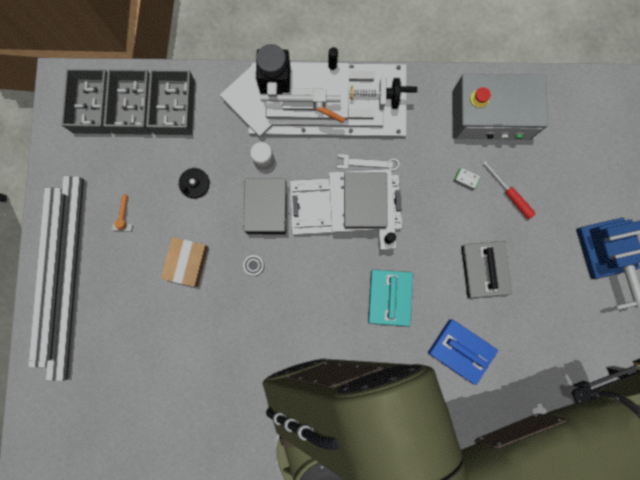

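View pics/wrist0.png

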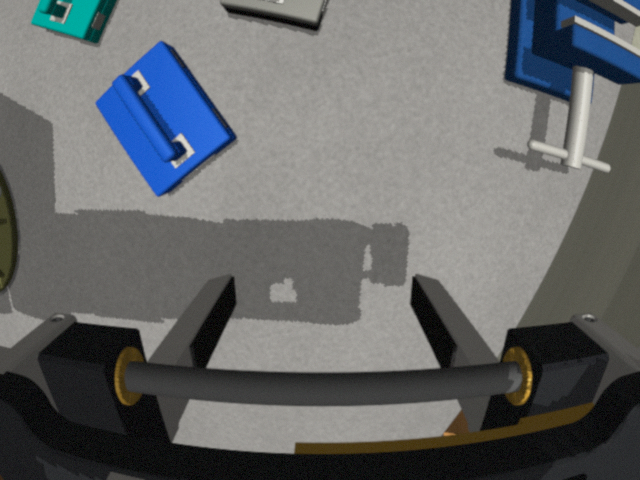

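```bash
cat > h.py <<'E'
import cv2,numpy as np
from scipy.spatial.transform import Rotation as R
from rig import arm, read_camera
def rays(d,uv,state=None):
    uv=np.atleast_2d(np.asarray(uv,float));K=d["camera_matrix"]
    if "mount" in d:
        p=(uv-[K[0,2],K[1,2]])/K[0,0]; r=np.hypot(*p.T); 
        s=np.where(r>1e-9,np.sin(r)/np.maximum(r,1e-9),1)
        v=np.c_[p*s[:,None],np.cos(r)]
        T=np.eye(4);T[:3,:3]=R.from_rotvec(state["orientation"]).as_matrix();T[:3,3]=state["tool_pos"]
        M=T@d["mount"]
    else:
        v=np.c_[(uv-[K[0,2],K[1,2]])/[K[0,0],K[1,1]],np.ones(len(uv))];M=d["cam_to_world"]
    return M[:3,3],v@M[:3,:3].T
def onplane(d,uv,z,state=None):
    o,v=rays(d,uv,state); t=(z-o[2])/v[:,2]; return (o+v*t[:,None])[:,:2]
def proj(d,P,state=None):
    P=np.atleast_2d(P);K=d["camera_matrix"]
    if "mount" in d:
        T=np.eye(4);T[:3,:3]=R.from_rotvec(state["orientation"]).as_matrix();T[:3,3]=state["tool_pos"]; M=T@d["mount"]
    else: M=d["cam_to_world"]
    c=(P-M[:3,3])@M[:3,:3]
    if "mount" in d:
        th=np.arctan2(np.hypot(c[:,0],c[:,1]),c[:,2]); n=np.hypot(c[:,0],c[:,1])
        return c[:,:2]/n[:,None]*th[:,None]*K[0,0]+[K[0,2],K[1,2]]
    return c[:,:2]/c[:,2:]*K[0,0]+[K[0,2],K[1,2]]
def yaw():
    m=R.from_rotvec(arm.observe()["orientation"]).as_matrix(); return m
E
python3 - <<'E'
from h import *
d=read_camera("top")
c=d["img"][150:315,230:520,::-1]
c=cv2.resize(c,None,fx=2.75,fy=2.75,interpolation=cv2.INTER_CUBIC);cv2.imwrite("pics/topc1.png",c)
print(yaw().round(3))
E
```

```text
[[-0.925 -0.     0.379]
 [-0.379  0.001 -0.925]
 [-0.    -1.    -0.001]]
```

View pics/topc1.png

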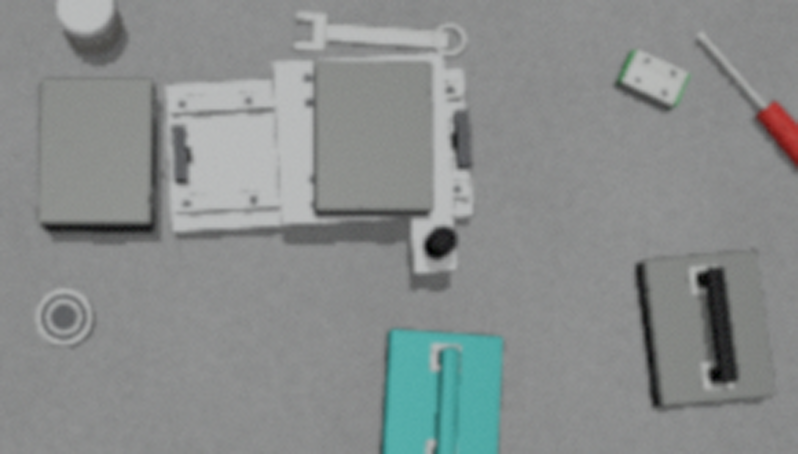

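Grey body with the black handle at (487,268) is the one meant. The turquoise one at (390,297) and the blue one at (463,350) are decoys. In the crop, the push grip is at full-image (390,238) and the column's lid spans (245–286, 178–232).

```bash
cat >> h.py <<'E'
def lids(img,k=9,lo=100,hi=150):
    pass
E
python3 - <<'E'
from h import *
d=read_camera("top")
f=lambda x,y:(230+x/2.75,150+y/2.75)
def P(pts,z): return onplane(d,[f(*p) for p in pts],z).round(4)
print("grip top",P([(441,239)],.137))
col=P([(42,79),(153,79),(153,222),(40,222)],.068);print("col",col,col.mean(0))
w=P([(316,60),(432,58),(433,213),(315,211)],.104);print("wide",w,w.mean(0))
dk=P([(274,62),(281,223)],.070);print("deck front edge",dk)
b=P([(166,85),(173,232)],.03);print("base end",b)
g=P([(639,263),(757,251),(773,395),(656,406)],.034);print("grip case",g,g.mean(0))
h=P([(708,268),(735,380)],.069);print("bar",h)
def a(p,q): return np.degrees(np.arctan2(*(q-p)))
print("angles (dir from +y toward +x)")
for n,q in(("col",col),("wide",w),("g",g)):
    print(n,[np.degrees(np.arctan2((q[i]-q[j])[0],(q[i]-q[j])[1])).round(2) for i,j in((0,1),(3,2))],[np.degrees(np.arctan2((q[i]-q[j])[1],-(q[i]-q[j])[0])).round(2) for i,j in((3,0),(2,1))])
E
```

```text
grip top [[ 0.5007 -0.1274]]
col [[0.645  0.2145]
 [0.6469 0.1165]
 [0.5197 0.1124]
 [0.5175 0.211 ]] [0.582275 0.1636  ]
wide [[ 0.6569 -0.0249]
 [ 0.6605 -0.1234]
 [ 0.5272 -0.1251]
 [ 0.5267 -0.0263]] [ 0.592825 -0.074925]
deck front edge [[0.6637 0.0104]
 [0.521  0.0014]]
base end [[0.6513 0.1074]
 [0.5167 0.0971]]
grip case [[ 0.4977 -0.3155]
 [ 0.5108 -0.4188]
 [ 0.3847 -0.4298]
 [ 0.3726 -0.3287]] [ 0.44145 -0.3732 ]
bar [[ 0.4904 -0.3642]
 [ 0.3954 -0.3852]]
angles (dir from +y toward +x)
col [np.float64(-1.11), np.float64(-1.28)] [np.float64(-1.57), np.float64(-1.85)]
wide [np.float64(-2.09), np.float64(-0.29)] [np.float64(-0.62), np.float64(-0.73)]
g [np.float64(-7.23), np.float64(-6.82)] [np.float64(-6.02), np.float64(-4.99)]
```

```bash
cat >> h.py <<'E'
def where():
    s=arm.observe(); m=R.from_rotvec(s["orientation"]).as_matrix()
    return s, s["tool_pos"], np.degrees(np.arctan2(m[1,2],m[0,2]))
def rowsto(x,y,z,psi=None):
    """total shift in current tool axes (cm) and turn (rad) to reach TCP xyz and jaw-axis yaw psi deg"""
    s,p,a=where(); m=R.from_rotvec(s["orientation"]).as_matrix()
    dl=m.T@(np.array([x,y,z])-p)*100
    t=0 if psi is None else -np.radians((psi-a+180)%360-180)
    print("t",round(s["time_s"],2),"pos",p.round(4),"psi",round(a,2),"F",s["ft_force"].round(1),"gap",round(s["finger_gap"],4),"q6",s["qpos"][5].round(2))
    print("shift cm",dl.round(2),"turn",round(t,3),"pure-turn rows",round(abs(t)/.15,1))
E
python3 -c "
from h import *
rowsto(.503,-.19,.36,1.5)"
```

```text
t 0.25 pos [ 0.2085 -0.509   0.4044] psi -67.73 F [0.1 0.7 0.3] gap 0.0943 q6 -0.07
shift cm [-39.35   4.45 -18.35] turn -1.208 pure-turn rows 8.1
```

>>> send_rows --increments '[0,-3.9,0.4,-1.8,0,0,-3.9,0.4,-1.8,0,0,-3.9,0.4,-1.8,0,0,-3.9,0.4,-1.8,0,0,-3.9,0.4,-1.8,0]'

```text
time_s: 0.75
tool_pos: [0.3557, -0.3503, 0.3846]
orientation: [-0.395, 2.008, -2.009]
ft_force: [1.0, -1.2, 0.5]
finger_gap: 0.0575
```

>>> send_rows --increments '[0,-3.9,0.4,-1.8,0,0,-3.9,0.4,-1.8,0,0,-3.9,0.4,-1.8,0,0,-3.9,0.4,-1.8,0,0,-3.9,0.4,-1.8,0]'

```text
time_s: 1.25
tool_pos: [0.5021, -0.193, 0.3645]
orientation: [-0.395, 2.008, -2.008]
ft_force: [-0.2, -0.6, 1.0]
finger_gap: 0.0178
```

>>> send_rows --increments '[0,0,0,0,-0.149,0,0,0,0,-0.149,0,0,0,0,-0.149,0,0,0,0,-0.149,0,0,0,0,-0.149]'

```text
time_s: 1.75
tool_pos: [0.5012, -0.1945, 0.3645]
orientation: [-0.974, 1.519, -1.519]
ft_force: [-0.1, 0.6, -0.5]
finger_gap: 0.0007
```

>>> send_rows --increments '[0,0,0,0,-0.149,0,0,0,0,-0.149,0,0,0,0,-0.149,0,0,0,0,0,0,0,0,0,0]'

```text
time_s: 2.25
tool_pos: [0.5011, -0.1945, 0.3646]
orientation: [-1.212, 1.205, -1.205]
ft_force: [1.0, 0.2, 0.8]
finger_gap: 0.0007
```

```bash
python3 - <<'E'
from h import *
rowsto(.503,-.175,.294,3.6)
d=read_camera("wrist"); cv2.imwrite("pics/w1.png",d["img"][:,:,::-1])
E
```

```text
t 2.25 pos [ 0.5011 -0.1945  0.3646] psi 0.31 F [1.  0.2 0.8] gap 0.0007 q6 -0.44
shift cm [-1.95  7.06  0.2 ] turn -0.057 pure-turn rows 0.4
```

View pics/w1.png

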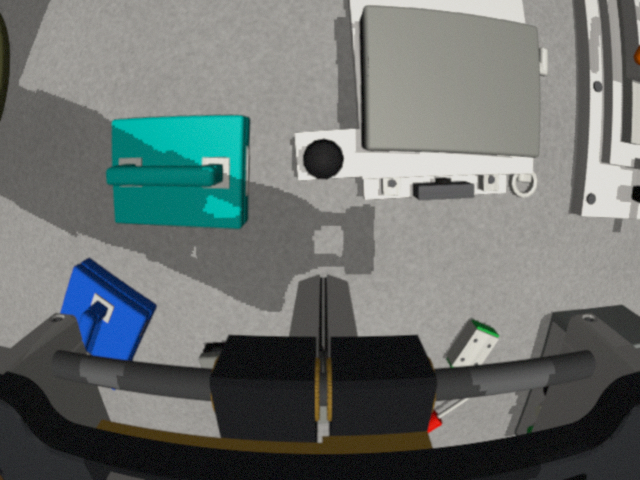

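```bash
python3 - <<'E'
from h import *
s=arm.observe(); d=read_camera("wrist")
p=lambda uv,z: onplane(d,uv,z,s).round(4)
print("grip top",p([(323,157)],.137), "fingertip check proj",proj(d,[s["tool_pos"]+[0,0,-.199]],s))
w=p([(362,5),(540,27),(539,156),(362,150)],.104);print("wide",w,w.mean(0))
for i,j in((0,1),(3,2)): print(np.degrees(np.arctan2((w[j]-w[i])[1],(w[j]-w[i])[0])))
rowsto(.503,-.175,.294,3.6)
E
```

```text
grip top [[ 0.5003 -0.1276]] fingertip check proj [[324.10042387 289.41615637]]
wide [[ 0.5251 -0.0262]
 [ 0.6576 -0.0234]
 [ 0.657  -0.1211]
 [ 0.5255 -0.1245]] [ 0.5913 -0.0738]
1.2105985548425335
1.4810818103735046
t 2.35 pos [ 0.5011 -0.1946  0.3646] psi 0.37 F [-0.2  0.8 -0.5] gap 0.0002 q6 -0.44
shift cm [-1.95  7.06  0.2 ] turn -0.056 pure-turn rows 0.4
```

>>> send_rows --increments '[0,0,3.5,0.0,-0.056,0,0,3.5,0,0,0,-2.5,0,0,0,0,-1.5,0,0,0,0,-1.5,0,0,0]'

```text
time_s: 2.85
tool_pos: [0.4975, -0.1392, 0.295]
orientation: [-1.24, 1.16, -1.163]
ft_force: [-0.3, -5.5, -4.2]
finger_gap: 0.0006
```

>>> send_rows --increments '[0,-1.5,0,0,0,0,-1.5,0,0,0,0,-1.5,0,0,0,0,-1.5,0,0,0,0,-1.0,0,0,0]'

```text
time_s: 3.35
tool_pos: [0.4928, -0.0691, 0.2954]
orientation: [-1.24, 1.16, -1.162]
ft_force: [-2.8, -6.4, -1.0]
finger_gap: 0.0006
```

```bash
python3 - <<'E'
from h import *
rowsto(.503,-.05,.294,3.6)
d=read_camera("wrist"); cv2.imwrite("pics/w2.png",d["img"][:,:,::-1])
E
```

```text
t 3.35 pos [ 0.4928 -0.0691  0.2954] psi 3.76 F [-2.8 -6.4 -1. ] gap 0.0006 q6 -0.28
shift cm [-1.83  0.14  1.14] turn 0.003 pure-turn rows 0.0
```

View pics/w2.png

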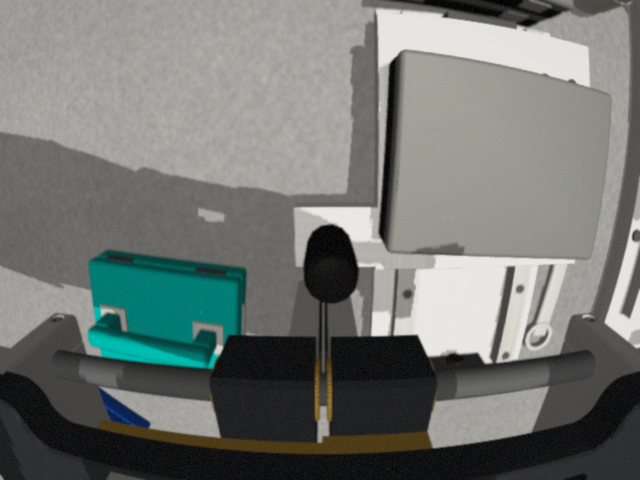

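Pushing well: the grip is in contact at (328,260) and the case is still riding on the deck. I'll continue to the stop in small rows.

>>> send_rows --increments '[0,-1.0,0,0,0,0,-0.3,0,0,0,0,-0.3,0,0,0]'

```text
time_s: 3.7
tool_pos: [0.492, -0.054, 0.2953]
orientation: [-1.239, 1.159, -1.162]
ft_force: [-0.6, -3.8, 2.7]
finger_gap: 0.0006
```

>>> send_rows --increments '[0,-0.3,0,0,0,0,-0.3,0,0,0]'

```text
time_s: 3.9
tool_pos: [0.4917, -0.0494, 0.2953]
orientation: [-1.242, 1.157, -1.165]
ft_force: [-0.2, -41.9, 2.2]
finger_gap: 0.0005
```

>>> send_rows --increments '[0,1.5,0,0,0,0,0,-4.5,0,0,0,0,-4.5,0,0,1,-2,-3,3,0,1,-3,0,3,0]'

```text
time_s: 4.4
tool_pos: [0.5497, -0.0093, 0.4196]
orientation: [-1.233, 1.157, -1.166]
ft_force: [1.4, -0.2, -0.7]
finger_gap: 0.0133
```

>>> send_rows --increments '[1,-2.0,0,3,0.04,1,0,0,0,0,1,0,0,0,0]'

```text
time_s: 4.7
tool_pos: [0.5778, 0.0132, 0.4139]
orientation: [-1.222, 1.19, -1.188]
ft_force: [0.9, 0.0, 0.3]
finger_gap: 0.0374
```

```bash
python3 - <<'E'
from h import *
rowsto(.585,-.065,.278,1.5)
d=read_camera("wrist"); cv2.imwrite("pics/w3.png",d["img"][:,:,::-1])
d=read_camera("top"); cv2.imwrite("pics/t3.png",cv2.resize(d["img"][150:270,230:430,::-1],None,fx=4,fy=4,interpolation=cv2.INTER_CUBIC))
E
```

```text
t 4.7 pos [0.5778 0.0132 0.4139] psi 1.56 F [0.9 0.  0.3] gap 0.0374 q6 -0.07
shift cm [ 7.85 13.58  0.53] turn 0.001 pure-turn rows 0.0
```

View pics/w3.png

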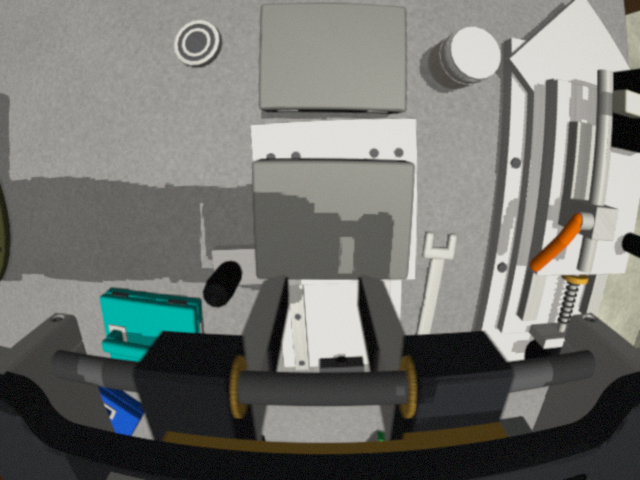

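View pics/t3.png

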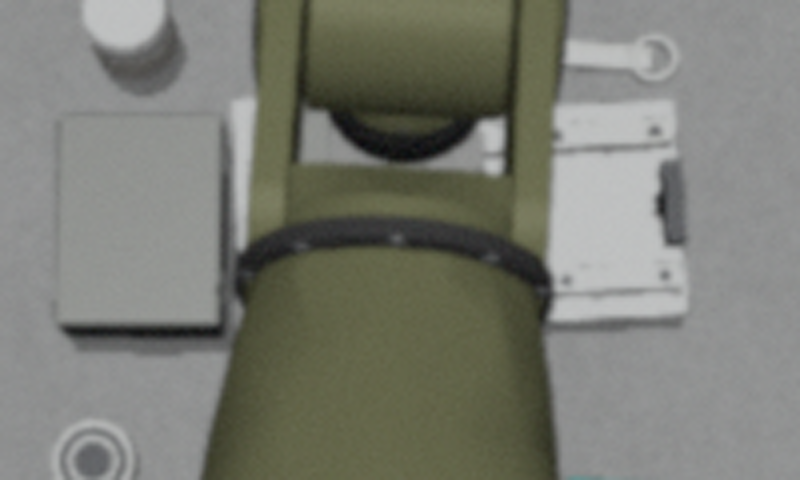

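```bash
cat >> h.py <<'E'
def rect(d,s,z,x0,x1,y0,y1,mm=0.5):
    # rectified view on plane z: cols = x world from x0, rows = y from y1 downwards
    xs=np.arange(x0,x1,mm/1e3);ys=np.arange(y1,y0,-mm/1e3)
    X,Y=np.meshgrid(xs,ys);uv=proj(d,np.c_[X.ravel(),Y.ravel(),np.full(X.size,z)],s).astype(np.float32)
    return cv2.remap(d["img"],uv[:,0].reshape(X.shape),uv[:,1].reshape(X.shape),cv2.INTER_LINEAR)
E
python3 - <<'E'
from h import *
s=arm.observe(); d=read_camera("wrist")
import pickle;pickle.dump((s,d),open("w3.pkl","wb"))
a=rect(d,s,.068,.49,.68,.08,.24); b=rect(d,s,.104,.49,.68,-.05,.10)
cv2.imwrite("pics/r3.png",cv2.resize(np.hstack([a[:300],b]),None,fx=1.05,fy=1.05)[:,:,::-1])
print(a.shape,b.shape)
E
```

```text
Traceback (most recent call last):
ValueError: all the input array dimensions except for the concatenation axis must match exactly, but along dimension 0, the array at index 0 has size 300 and the array at index 1 has size 301
```

```bash

python3 - <<'E'
from h import *
import pickle;s,d=pickle.load(open("w3.pkl","rb"))
a=rect(d,s,.068,.49,.68,.08,.24); b=rect(d,s,.104,.49,.68,-.05,.10)
cv2.imwrite("pics/r3.png",np.hstack([a[:300],b[:300]])[:,:,::-1])
E
```

```text
(no output)
```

View pics/r3.png

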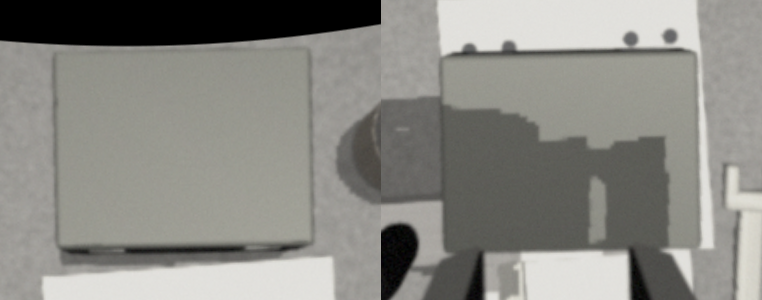

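```bash
cat >> h.py <<'E'
def lidfit(d,s,z,c,yawdeg=1,L=(.130,.100),excl=()):
    """edges of lid outline at height z about centre c -> refined edges. returns edge points lines in world"""
    g=cv2.GaussianBlur(cv2.cvtColor(d["img"],cv2.COLOR_RGB2GRAY).astype(np.float32),(0,0),0.8)
    a=np.radians(yawdeg);ex=np.array([np.cos(a),np.sin(a)]);ey=np.array([-ex[1],ex[0]]);c=np.array(c)
    out={}
    off=np.arange(-.007,.007,.00025)
    for n,u,v,hu,hv in(("+x",ex,ey,L[0]/2,L[1]/2),("-x",-ex,ey,L[0]/2,L[1]/2),("+y",ey,ex,L[1]/2,L[0]/2),("-y",-ey,ex,L[1]/2,L[0]/2)):
        pts=[]
        for t in np.linspace(-.8,.8,41)*hv:
            q=c+u*hu+v*t+off[:,None]*u
            uv=proj(d,np.c_[q,np.full(len(q),z)],s).astype(np.float32)
            pr=cv2.remap(g,uv[:,0],uv[:,1],cv2.INTER_LINEAR).ravel()
            gr=np.abs(np.gradient(pr)); 
            if gr.max()<2: continue
            pk=[i for i in range(1,len(gr)-1) if gr[i]>=gr[i-1] and gr[i]>=gr[i+1] and gr[i]>.5*gr.max()]
            k=pk[0] if pk else gr.argmax()   # first strong edge from inside
            pts.append((t,hu+off[k]))
        pts=np.array(pts); m=np.ones(len(pts),bool)
        for _ in range(4):
            f=np.polyfit(pts[m,0],pts[m,1],1); r=np.abs(np.polyval(f,pts[:,0])-pts[:,1]); m=r<max(.0007,1.5*np.median(r))
        sl=np.degrees(f[0])*(1 if n in("+y","-x") else -1)
        out[n]=(f[1],sl,m.sum(),(r[m]**2).mean()**.5)
    dx=(out["+x"][0]-out["-x"][0])/2; dy=(out["+y"][0]-out["-y"][0])/2
    for k,o in out.items(): print(k,"half %.2f mm yaw %.2f n%d rms %.2f"%(o[0]*1e3,yawdeg+o[1],o[2],o[3]*1e3))
    print("centre",(c+ex*dx+ey*dy).round(4)); return c+ex*dx+ey*dy
E
python3 - <<'E'
from h import *
import pickle;s,d=pickle.load(open("w3.pkl","rb"))
lidfit(d,s,.068,(.5818,.1662)); lidfit(d,s,.104,(.5841,.0246))
E
```

```text
+x half 62.10 mm yaw 1.19 n41 rms 0.42
-x half 62.56 mm yaw 1.01 n37 rms 0.32
+y half 51.86 mm yaw 1.80 n32 rms 0.35
-y half 48.53 mm yaw -0.07 n22 rms 0.30
centre [0.5815 0.1679]
+x half 64.67 mm yaw 1.03 n39 rms 0.41
-x half 62.94 mm yaw -0.59 n24 rms 0.44
+y half 50.75 mm yaw 0.90 n33 rms 0.21
-y half 49.44 mm yaw 0.23 n20 rms 0.32
centre [0.585  0.0253]
```

>>> send_rows --increments '[1,4.0,0,0.3,0.01,1,3.9,0.5,0.3,0,1,0,4.5,0,0,1,0,4.5,0,0,1,0,4.1,0,0]'

```text
time_s: 5.35
tool_pos: [0.5844, -0.0669, 0.2773]
orientation: [-1.216, 1.198, -1.199]
ft_force: [1.2, 0.3, 0.2]
finger_gap: 0.0888
```

>>> send_rows --increments '[1,-1.0,0,0,0,1,0,0,0,0]'

```text
time_s: 5.55
tool_pos: [0.5852, -0.0553, 0.28]
orientation: [-1.216, 1.197, -1.197]
ft_force: [0.3, -0.1, -0.3]
finger_gap: 0.0941
```

```bash
python3 - <<'E'
from h import *
rowsto(.5825,.10,.278,1.0)
s=arm.observe();d=read_camera("wrist"); cv2.imwrite("pics/w4.png",d["img"][:,:,::-1])
lidfit(d,s,.104,(.585,.0253))
E
```

```text
t 5.55 pos [ 0.5852 -0.0553  0.28  ] psi 0.93 F [ 0.3 -0.1 -0.3] gap 0.0941 q6 -0.17
shift cm [-15.53   0.21  -0.02] turn -0.001 pure-turn rows 0.0
+x half 63.40 mm yaw 2.23 n31 rms 0.52
-x half 64.04 mm yaw 1.06 n41 rms 0.76
+y half 47.85 mm yaw 1.20 n41 rms 0.14
-y half 51.06 mm yaw 1.03 n39 rms 0.13
centre [0.5847 0.0237]
```

View pics/w4.png

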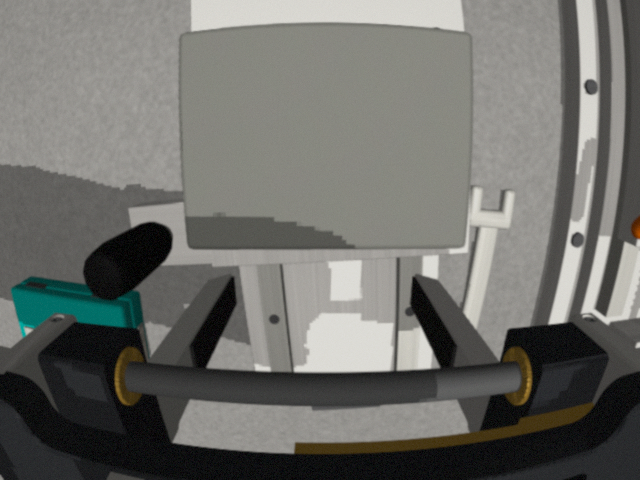

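>>> send_rows --increments '[1,-1.5,0,0,0,1,-0.5,0,0,0,1,-0.5,0,0,0,1,-1.0,0,0,0,1,-1.0,0,0,0]'

```text
time_s: 6.1
tool_pos: [0.5846, -0.0107, 0.2799]
orientation: [-1.216, 1.195, -1.199]
ft_force: [0.3, -4.8, 3.8]
finger_gap: 0.0938
```

>>> send_rows --increments '[1,-1.2,0,0,0,1,-1.2,0,0,0,1,-1.2,0,0,0,1,-1.2,0,0,0,1,-1.2,0,0,0]'

```text
time_s: 6.6
tool_pos: [0.5836, 0.0495, 0.2798]
orientation: [-1.216, 1.195, -1.199]
ft_force: [0.8, -4.8, 4.6]
finger_gap: 0.0941
```

```bash
python3 - <<'E'
from h import *
rowsto(.5825,.10,.278,1.0)
s=arm.observe();d=read_camera("wrist"); cv2.imwrite("pics/w5.png",d["img"][:,:,::-1])
lidfit(d,s,.104,(.584,s["tool_pos"][1]+.058))
E
```

```text
t 6.6 pos [0.5836 0.0495 0.2798] psi 0.92 F [ 0.8 -4.8  4.6] gap 0.0941 q6 0.01
shift cm [-5.06  0.18 -0.03] turn -0.001 pure-turn rows 0.0
+x half 62.45 mm yaw 2.35 n30 rms 0.33
-x half 64.15 mm yaw -0.44 n31 rms 0.40
+y half 49.01 mm yaw 0.76 n40 rms 0.17
-y half 48.39 mm yaw 0.84 n37 rms 0.14
centre [0.5831 0.1077]
```

View pics/w5.png

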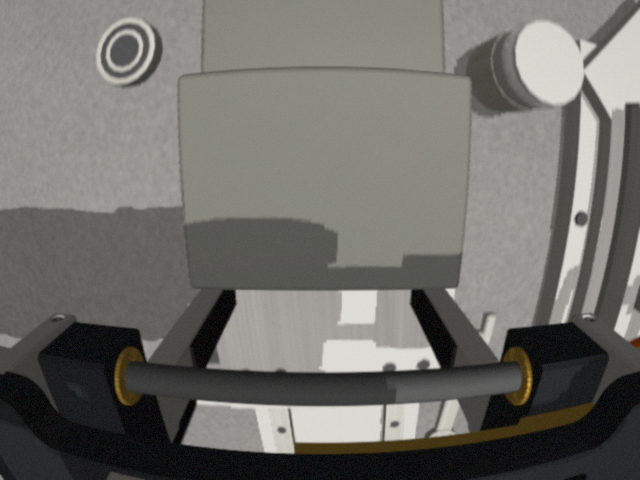

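```bash
python3 - <<'E'
from h import *
import pickle
s=arm.observe();d=read_camera("wrist");pickle.dump((s,d),open("w5.pkl","wb"))
g=cv2.GaussianBlur(cv2.cvtColor(d["img"],cv2.COLOR_RGB2GRAY).astype(np.float32),(0,0),1)
def edge(row,c0,z,w=8):
    c=np.arange(c0-w,c0+w+1);gr=np.abs(np.gradient(g[row,c0-w:c0+w+1])); k=(gr**2*c).sum()/(gr**2).sum()
    return onplane(d,[(k,row)],z,s)[0]
for r in (10,25,40,55): l,q=edge(r,202,.068),edge(r,443,.068);print("col",r,l.round(4),q.round(4),((l+q)/2).round(4),(q-l).round(4))
for r in (90,120,150,180): l,q=edge(r,180+int((r-90)*.06),.104),edge(r,470-int((r-90)*.05),.104);print("case",r,l.round(4),q.round(4),((l+q)/2).round(4),(q-l).round(4))
E
```

```text
col 10 [0.5165 0.201 ] [0.6449 0.2032] [0.5807 0.2021] [0.1284 0.0021]
col 25 [0.5167 0.1921] [0.6449 0.1942] [0.5808 0.1931] [0.1282 0.0021]
col 40 [0.517  0.1833] [0.645  0.1855] [0.581  0.1844] [0.128  0.0021]
col 55 [0.5174 0.1748] [0.6452 0.1769] [0.5813 0.1758] [0.1279 0.0021]
case 90 [0.519  0.1514] [0.6452 0.1535] [0.5821 0.1525] [0.1263 0.0022]
case 120 [0.519 0.138] [0.6461 0.1402] [0.5825 0.1391] [0.1271 0.0022]
case 150 [0.519  0.1247] [0.6463 0.1268] [0.5827 0.1258] [0.1273 0.0021]
case 180 [0.5188 0.1113] [0.6469 0.1134] [0.5828 0.1124] [0.128  0.0021]
```

>>> send_rows --increments '[1,-1.2,0,0,0,1,-1.2,0,0,0,1,-1.2,0,0,0,1,-1.0,0,0,0,1,-0.6,0,0,0]'

```text
time_s: 7.2
tool_pos: [0.5825, 0.1022, 0.2786]
orientation: [-1.217, 1.197, -1.197]
ft_force: [0.2, -2.3, -1.3]
finger_gap: 0.0941
```

>>> send_rows --increments '[1,-0.2,0,0,0,1,0,0,0,0]'

```text
time_s: 7.4
tool_pos: [0.5826, 0.1034, 0.2787]
orientation: [-1.216, 1.197, -1.197]
ft_force: [0.3, -0.0, 0.2]
finger_gap: 0.0941
```

```bash
python3 - <<'E'
from h import *
import pickle
rowsto(.5825,.109,.28,1.0)
s=arm.observe();d=read_camera("wrist"); cv2.imwrite("pics/w6.png",d["img"][:,:,::-1]);pickle.dump((s,d),open("w6.pkl","wb"))
lidfit(d,s,.104,(.582,s["tool_pos"][1]+.058))
E
```

```text
t 7.4 pos [0.5826 0.1034 0.2787] psi 0.94 F [ 0.3 -0.   0.2] gap 0.0941 q6 0.1
shift cm [-0.56 -0.13 -0.  ] turn -0.001 pure-turn rows 0.0
+x half 62.98 mm yaw 1.65 n33 rms 0.32
-x half 63.40 mm yaw 0.93 n22 rms 0.29
+y half 50.13 mm yaw -0.22 n28 rms 0.36
-y half 46.89 mm yaw 0.97 n36 rms 0.15
centre [0.5818 0.163 ]
```

View pics/w6.png

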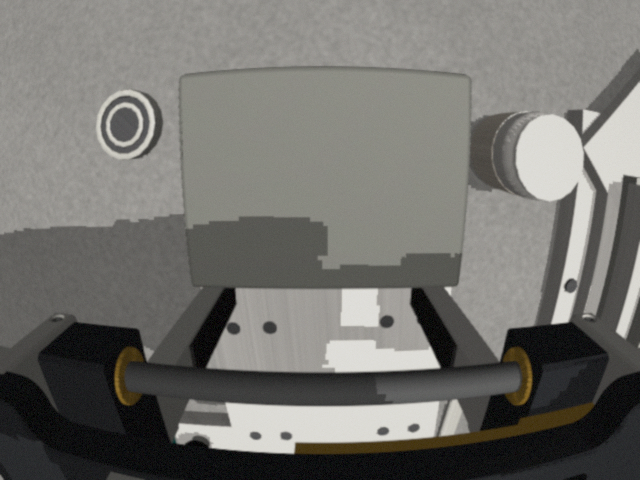

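```bash
python3 - <<'E'
from h import *
d=read_camera("scene")
cv2.imwrite("pics/s6.png",cv2.resize(d["img"][200:330,280:440,::-1],None,fx=4.6,fy=4.6,interpolation=cv2.INTER_CUBIC))
d=read_camera("top")
cv2.imwrite("pics/t6.png",cv2.resize(d["img"][150:270,220:420,::-1],None,fx=4,fy=4,interpolation=cv2.INTER_CUBIC))
E
```

```text
(no output)
```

View pics/s6.png

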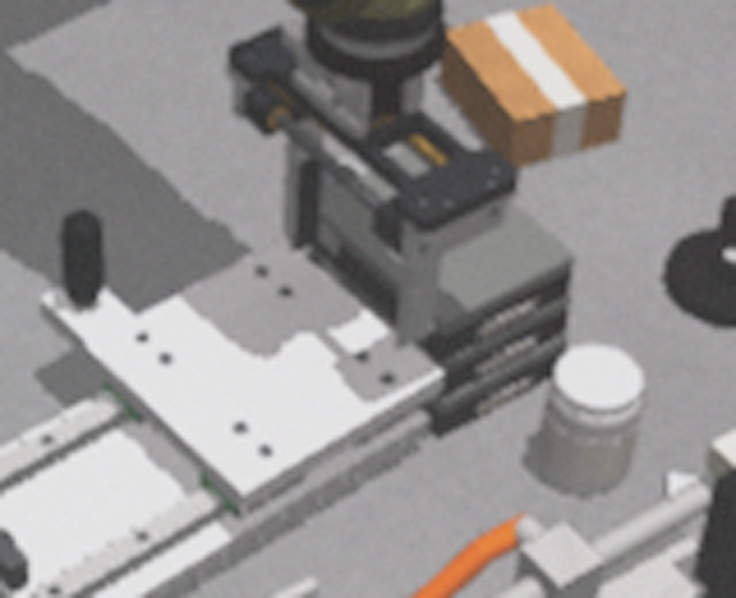

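View pics/t6.png

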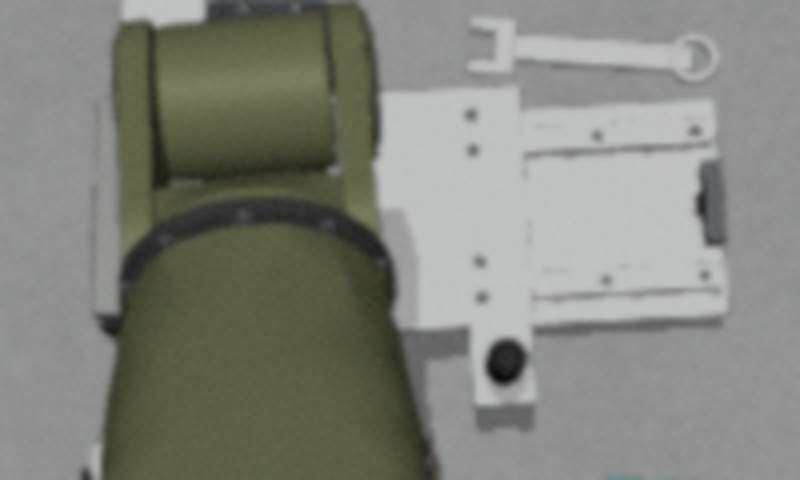

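>>> send_rows --increments '[1,-0.15,0,0,0,1,-0.15,0,0,0,1,0,0,0,0,1,2.5,0,0,0,1,4,0,0,0]'

```text
time_s: 8.05
tool_pos: [0.5835, 0.0419, 0.2786]
orientation: [-1.217, 1.196, -1.195]
ft_force: [0.6, 0.4, -0.7]
finger_gap: 0.094
```

>>> send_rows --increments '[1,4.5,0,0,0,1,4.5,-2,0,0,1,0,0,0,0]'

```text
time_s: 8.35
tool_pos: [0.5852, -0.0532, 0.3008]
orientation: [-1.213, 1.198, -1.203]
ft_force: [0.3, 0.0, -0.5]
finger_gap: 0.0941
```

```bash
python3 - <<'E'
from h import *
import pickle
rowsto(.5825,.109,.28,1.0)
s=arm.observe();d=read_camera("wrist"); cv2.imwrite("pics/w7.png",d["img"][:,:,::-1]);pickle.dump((s,d),open("w7.pkl","wb"))
lidfit(d,s,.102,(.582,.166))
E
```

```text
t 8.35 pos [ 0.5852 -0.0532  0.3008] psi 0.66 F [ 0.3  0.  -0.5] gap 0.0941 q6 -0.16
shift cm [-16.22   2.07  -0.09] turn -0.006 pure-turn rows 0.0Traceback (most recent call last):
  File "<stdin>", line 5, in <module>
  File "h.py", line 65, in lidfit
    f=np.polyfit(pts[m,0],pts[m,1],1); r=np.abs(np.polyval(f,pts[:,0])-pts[:,1]); m=r<max(.0007,1.5*np.median(r))
                 ~~~^^^^^
IndexError: too many indices for array: array is 1-dimensional, but 2 were indexed
```

View pics/w7.png

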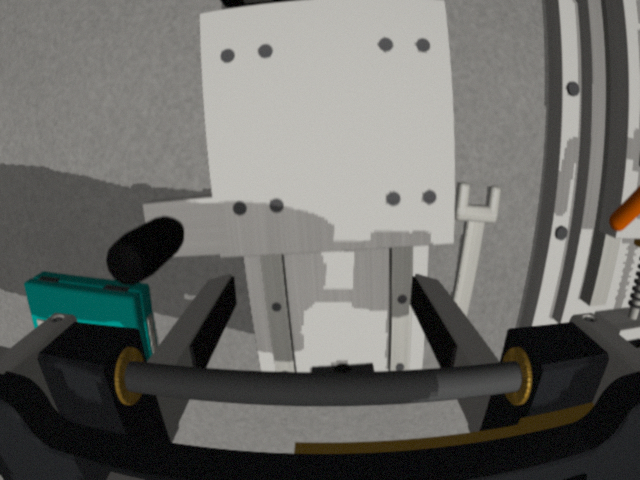

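>>> send_rows --increments '[1,-4,-3,0,0,1,-3,-3,0,-0.006,1,0,0,0,0]'

```text
time_s: 8.7
tool_pos: [0.5839, 0.0251, 0.3622]
orientation: [-1.217, 1.186, -1.192]
ft_force: [0.2, -1.3, 0.4]
finger_gap: 0.094
```

```bash
python3 - <<'E'
from h import *
import pickle
rowsto(.5825,.109,.28,1.0)
s=arm.observe();d=read_camera("wrist"); cv2.imwrite("pics/w8.png",cv2.resize(d["img"][0:260,160:520,::-1],None,fx=2.2,fy=2.2,interpolation=cv2.INTER_CUBIC));pickle.dump((s,d),open("w8.pkl","wb"))
lidfit(d,s,.102,(.582,.166))
E
```

```text
t 8.7 pos [0.5839 0.0251 0.3622] psi 1.5 F [ 0.2 -1.3  0.4] gap 0.094 q6 -0.05
shift cm [-8.39  8.23  0.03] turn 0.009 pure-turn rows 0.1Traceback (most recent call last):
  File "<stdin>", line 5, in <module>
  File "h.py", line 65, in lidfit
    f=np.polyfit(pts[m,0],pts[m,1],1); r=np.abs(np.polyval(f,pts[:,0])-pts[:,1]); m=r<max(.0007,1.5*np.median(r))
                 ~~~^^^^^
IndexError: too many indices for array: array is 1-dimensional, but 2 were indexed
```

View pics/w8.png

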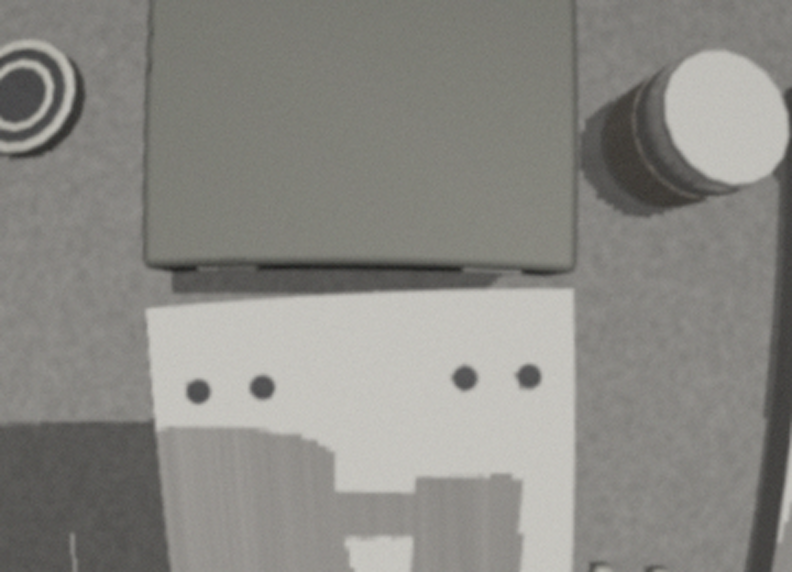

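>>> send_rows --increments '[1,2,-2,-3.5,0,1,2,-2,-3.5,0,1,0,0,-3.5,0,1,0,0,0,0]'

```text
time_s: 9.15
tool_pos: [0.4772, -0.0216, 0.3978]
orientation: [-1.22, 1.195, -1.193]
ft_force: [0.3, 0.7, -0.3]
finger_gap: 0.094
```

```bash
python3 - <<'E'
from h import *
import pickle
rowsto(.5825,.109,.28,1.0)
s=arm.observe();d=read_camera("wrist"); cv2.imwrite("pics/w9.png",cv2.resize(d["img"][0:240,300:600,::-1],None,fx=2.5,fy=2.5,interpolation=cv2.INTER_CUBIC));pickle.dump((s,d),open("w9.pkl","wb"))
d=read_camera("scene")
cv2.imwrite("pics/s9.png",cv2.resize(d["img"][200:330,280:440,::-1],None,fx=4.6,fy=4.6,interpolation=cv2.INTER_CUBIC))
E
```

```text
t 9.15 pos [ 0.4772 -0.0216  0.3978] psi 1.2 F [ 0.3  0.7 -0.3] gap 0.094 q6 -0.14
shift cm [-12.83  11.77  10.83] turn 0.004 pure-turn rows 0.0
```

View pics/w9.png

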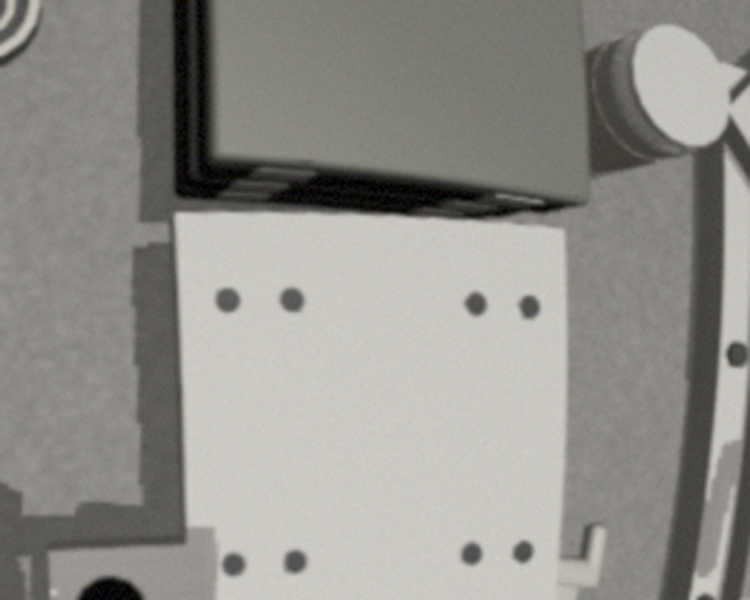

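View pics/s9.png

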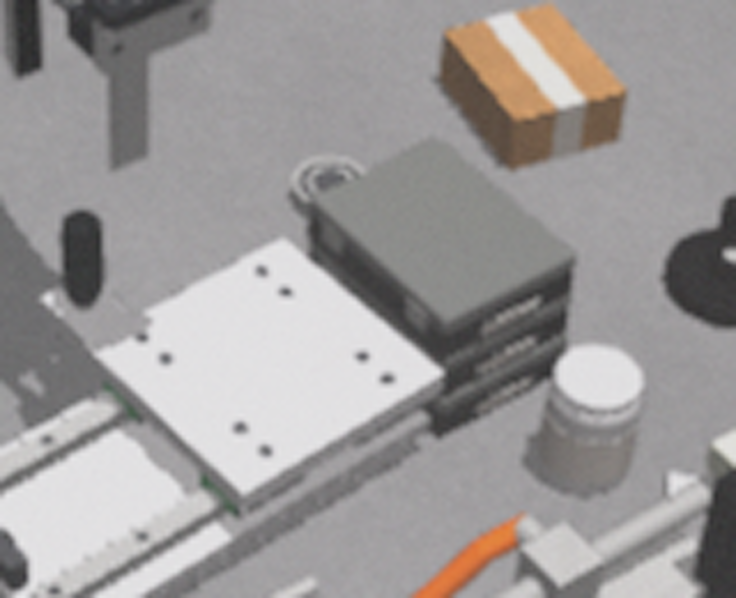

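```bash
python3 - <<'E'
from h import *
import pickle
s,d=pickle.load(open("w9.pkl","rb"))
c=d["img"][0:100,355:560,::-1].astype(np.float32)
c=np.clip(255*(c/160)**.5,0,255).astype(np.uint8)
cv2.imwrite("pics/w9b.png",cv2.resize(c,None,fx=3.9,fy=3.9,interpolation=cv2.INTER_CUBIC))
E
```

```text
(no output)
```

View pics/w9b.png

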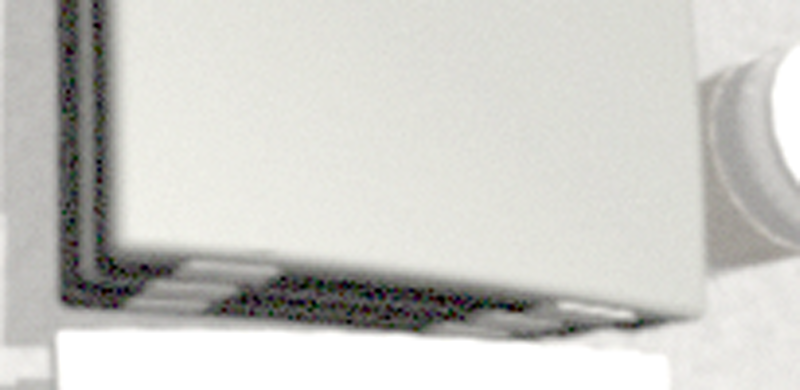

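```bash
python3 - <<'E'
from h import *
import pickle
s,d=pickle.load(open("w9.pkl","rb"))
a=np.radians(1.2);ex=np.array([np.cos(a),np.sin(a)]);ey=np.array([-ex[1],ex[0]])
c=np.array([.5816,.1668])
for z in(.102,.068,.034,0):
    P=[np.r_[c-ex*.065-ey*.05,z],np.r_[c-ex*.065-ey*.01,z],np.r_[c+ex*.065-ey*.05,z]]
    print(z,((proj(d,P,s)-[355,0])*3.9).round(0).tolist())
K=3.9
def B(u,v,z): return onplane(d,[(355+u/K,v/K)],z,s)[0].round(4)
print(B(118,250,.102),B(62,305,0),B(700,318,.102))
E
```

```text
0.102 [[109.0, 240.0], [106.0, 48.0], [706.0, 309.0]]
0.068 [[85.0, 271.0], [83.0, 96.0], [631.0, 325.0]]
0.034 [[64.0, 296.0], [63.0, 137.0], [567.0, 339.0]]
0 [[48.0, 316.0], [47.0, 170.0], [513.0, 352.0]]
[0.5193 0.1136] [0.5213 0.1187] [0.6462 0.1159]
```

```bash
python3 - <<'E'
from h import *
import pickle
def prof(f,z,c,yw,lo,hi,sgn):
    s,d=pickle.load(open(f,"rb"))
    g=cv2.GaussianBlur(cv2.cvtColor(d["img"],cv2.COLOR_RGB2GRAY).astype(np.float32),(0,0),.7)
    a=np.radians(yw);ex=np.array([np.cos(a),np.sin(a)]);ey=np.array([-ex[1],ex[0]])
    o=np.arange(lo,hi,.0005)
    for t in(-.055,-.02,.0,.02,.055):
        q=np.array(c)+ex*t+np.outer(o,ey)
        uv=proj(d,np.c_[q,np.full(len(q),z)],s).astype(np.float32)
        pr=cv2.remap(g,uv[:,0],uv[:,1],cv2.INTER_LINEAR).ravel()
        print(f,z,t,"".join("%4d"%v for v in pr))
print("offsets mm from y=.1168 :",np.arange(-6,6,.5))
prof("w3.pkl",.068,(.5816,.1168),1.2,-.006,.006,1)
prof("w8.pkl",.102,(.5816,.1168),1.2,-.006,.006,1)
E
```

```text
offsets mm from y=.1168 : [-6.  -5.5 -5.  -4.5 -4.  -3.5 -3.  -2.5 -2.  -1.5 -1.  -0.5  0.   0.5
  1.   1.5  2.   2.5  3.   3.5  4.   4.5  5.   5.5]
w3.pkl 0.068 -0.055  100  99  98  97  94  90  80  69  57  48  47  53  64  78  94 108 122 134 142 147 150 151 152 152
w3.pkl 0.068 -0.02   98  97  96  91  86  73  60  46  38  34  42  53  71  87 103 118 130 140 148 152 155 155 155 155
w3.pkl 0.068 0.0  100  97  96  92  87  73  60  45  37  35  43  55  74  93 109 124 135 144 150 153 155 155 156 156
w3.pkl 0.068 0.02   97  96  93  90  82  71  55  43  33  36  43  61  78  97 113 127 137 146 150 154 155 156 157 157
w3.pkl 0.068 0.055  161 157 152 148 140 127 109  88  72  58  63  71  84  98 112 124 136 145 152 156 158 159 160 160
w8.pkl 0.102 -0.055  121 121 120 118 112  96  78  62  59  69  81  93 104 113 119 124 126 126 126 126 125 125 125 125
w8.pkl 0.102 -0.02   83  83  81  77  67  55  44  49  61  76  91 103 113 120 125 127 128 128 128 128 128 128 128 128
w8.pkl 0.102 0.0   83  82  80  73  64  54  47  53  66  82  96 109 117 123 127 129 130 130 129 129 130 130 130 129
w8.pkl 0.102 0.02   83  82  79  72  61  48  48  57  72  89 101 112 121 127 130 130 131 131 131 131 131 131 131 131
w8.pkl 0.102 0.055  130 127 119 104  85  66  63  71  84  99 109 118 125 129 132 133 133 132 133 133 133 132 132 132
```

```bash
cat >> h.py <<'E'
def half(f,z,c,yw,axis,sgn,ts,H,rng=.006):
    """half-level lid edge offset (mm) from c+sgn*H*axis, at points ts along the edge"""
    import pickle
    s,d=pickle.load(open(f,"rb")) if isinstance(f,str) else f
    g=cv2.GaussianBlur(cv2.cvtColor(d["img"],cv2.COLOR_RGB2GRAY).astype(np.float32),(0,0),.7)
    a=np.radians(yw);ex=np.array([np.cos(a),np.sin(a)]);ey=np.array([-ex[1],ex[0]])
    u,v=(ex,ey) if axis=="x" else (ey,ex)
    o=np.arange(-.010,rng,.00025); res=[]
    for t in ts:
        q=np.array(c)+v*t+np.outer(sgn*(H+o),u)
        uv=proj(d,np.c_[q,np.full(len(q),z)],s).astype(np.float32)
        pr=cv2.remap(g,uv[:,0],uv[:,1],cv2.INTER_LINEAR).ravel()
        ins=pr[:10].mean(); m=pr[16:].min(); lv=(ins+m)/2
        k=np.where(pr[10:]<lv)[0]
        res.append(round(o[10+k[0]]*1e3,2) if len(k) else None)
    return res
E
python3 - <<'E'
from h import *
c=(.5816,.1668)
for f,z in(("w3.pkl",.068),("w8.pkl",.102)):
    for ax,sg,ts,H in(("x",1,(-.03,-.01,.01,.03),.065),("x",-1,(-.03,-.01,.01,.03),.065),("y",-1,(-.055,-.02,0,.02,.055),.05)):
        print(f,ax,sg,half(f,z,c,1.2,ax,sg,ts,H))
print("wide earlier w3", [half("w3.pkl",.104,(.5845,.0248),1.0,ax,sg,ts,H) for ax,sg,ts,H in(("x",1,(0.01,.03,.04),.065),("x",-1,(-.03,-.01,.01,.03),.065),("y",1,(-.055,-.02,0,.02,.055),.05))])
E
```

```text
w3.pkl x 1 [np.float64(-2.5), np.float64(-2.5), np.float64(-2.5), np.float64(-2.25)]
w3.pkl x -1 [np.float64(-2.25), np.float64(-2.25), np.float64(-2.5), np.float64(-2.5)]
w3.pkl y -1 [np.float64(-1.25), np.float64(-0.5), np.float64(-0.5), np.float64(-0.25), np.float64(-1.0)]
w8.pkl x 1 [np.float64(-2.25), np.float64(-1.5), np.float64(-2.0), np.float64(-2.0)]
w8.pkl x -1 [np.float64(-2.5), np.float64(-2.5), np.float64(-3.0), np.float64(-2.75)]
w8.pkl y -1 [np.float64(0.75), np.float64(1.25), np.float64(1.5), np.float64(1.75), np.float64(1.5)]
wide earlier w3 [[np.float64(-3.0), np.float64(-3.0), np.float64(-3.0)], [np.float64(-3.75), np.float64(-2.75), np.float64(-2.5), np.float64(-2.25)], [np.float64(-2.25), np.float64(-2.25), np.float64(-2.25), np.float64(-2.25), np.float64(-2.0)]]
```

```bash
python3 - <<'E'
from h import *
rowsto(.5835,.06,.280,1.3)
E
```

```text
t 9.25 pos [ 0.4796 -0.0213  0.398 ] psi 1.24 F [0.4 0.6 0.1] gap 0.0942 q6 -0.14
shift cm [-7.91 11.8  10.57] turn -0.001 pure-turn rows 0.0
```

>>> send_rows --increments '[1,-2.7,0.4,3.5,0,1,-2.7,0.4,3.5,-0.001,1,-2.5,1.0,3.55,0,1,0,5.0,0,0,1,0,4.9,0,0]'

```text
time_s: 9.75
tool_pos: [0.5845, 0.0613, 0.2788]
orientation: [-1.221, 1.191, -1.191]
ft_force: [0.9, 0.6, -0.9]
finger_gap: 0.094
```

>>> send_rows --increments '[1,0,0,0,0,1,-2.5,0,0,0,1,-1.5,0,0,0,1,0,0,0,0]'

```text
time_s: 10.15
tool_pos: [0.5829, 0.1017, 0.2832]
orientation: [-1.219, 1.19, -1.191]
ft_force: [0.3, -0.6, -0.3]
finger_gap: 0.0938
```

```bash
python3 - <<'E'
from h import *
rowsto(.5825,.1084,.280,1.3)
E
```

```text
t 10.15 pos [0.5829 0.1017 0.2832] psi 1.43 F [ 0.3 -0.6 -0.3] gap 0.0938 q6 0.09
shift cm [-0.67  0.32 -0.03] turn 0.002 pure-turn rows 0.0
```

>>> send_rows --increments '[1,-0.3,0.2,0,0.002,1,-0.15,0,0,0,1,-0.12,0,0,0,1,-0.1,0,0,0,1,0,0,0,0]'

```text
time_s: 10.65
tool_pos: [0.5826, 0.1064, 0.2799]
orientation: [-1.219, 1.194, -1.194]
ft_force: [1.2, -3.1, 2.1]
finger_gap: 0.094
```

```bash
python3 - <<'E'
from h import *
rowsto(.5825,.1084,.280,1.3)
E
```

```text
t 10.65 pos [0.5826 0.1064 0.2799] psi 1.18 F [ 1.2 -3.1  2.1] gap 0.094 q6 0.1
shift cm [-0.2  -0.01 -0.  ] turn -0.002 pure-turn rows 0.0
```

>>> send_rows --increments '[1,3,0,0,0,1,3,-3,0,0,1,2.5,-5,0,0,1,0,0,0,0]'

```text
time_s: 11.05
tool_pos: [0.5847, 0.0222, 0.3602]
orientation: [-1.212, 1.189, -1.2]
ft_force: [-0.4, 0.0, 0.4]
finger_gap: 0.0938
```

```bash
python3 - <<'E'
from h import *
import pickle
rowsto(.5825,.1084,.280,1.3)
s=arm.observe();d=read_camera("wrist");pickle.dump((s,d),open("w10.pkl","wb"))
c=(.5816,.1668)
for f,z in(("w3.pkl",.068),("w10.pkl",.102)):
    for ax,sg,ts,H in(("x",1,(-.03,-.01,.01,.03),.065),("x",-1,(-.03,-.01,.01,.03),.065),("y",-1,(-.055,-.02,0,.02,.055),.05)):
        print(f,ax,sg,np.array(half(f,z,c,1.2,ax,sg,ts,H)).tolist())
c=d["img"][0:140,220:430,::-1].astype(np.float32)
c=np.clip(255*(c/160)**.5,0,255).astype(np.uint8)
cv2.imwrite("pics/w10.png",cv2.resize(c,None,fx=3.7,fy=3.7,interpolation=cv2.INTER_CUBIC))
E
```

```text
t 11.05 pos [0.5847 0.0222 0.3602] psi 1.06 F [-0.4  0.   0.4] gap 0.0938 q6 -0.04
shift cm [-8.63  8.01 -0.13] turn -0.004 pure-turn rows 0.0
w3.pkl x 1 [-2.5, -2.5, -2.5, -2.25]
w3.pkl x -1 [-2.25, -2.25, -2.5, -2.5]
w3.pkl y -1 [-1.25, -0.5, -0.5, -0.25, -1.0]
w10.pkl x 1 [np.float64(-2.25), np.float64(-1.5), np.float64(-2.25), None]
w10.pkl x -1 [np.float64(-2.5), np.float64(-2.75), np.float64(-2.75), None]
w10.pkl y -1 [0.0, 0.5, 0.75, 0.75, 0.5]
```

View pics/w10.png

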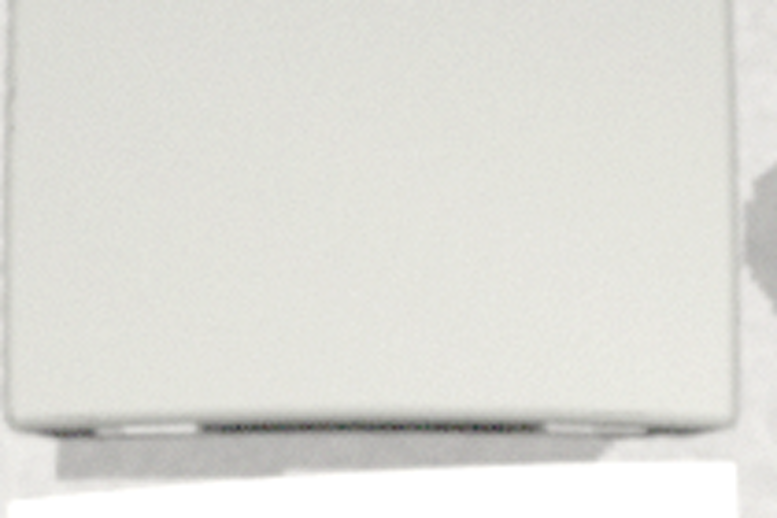

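>>> send_rows --increments '[1,-2.5,5,0,0,1,-3,3,0,0,1,-2.5,0,0,-0.002,1,0,0,0,0]'

```text
time_s: 11.5
tool_pos: [0.5819, 0.1046, 0.2775]
orientation: [-1.224, 1.192, -1.188]
ft_force: [-0.2, 0.4, -0.2]
finger_gap: 0.0939
```

```bash
python3 - <<'E'
from h import *
rowsto(.5825,.1077,.280,1.3)
rowsto(.5825,.1077,.280,1.3)
E
```

```text
t 11.5 pos [0.5819 0.1046 0.2775] psi 1.5 F [-0.2  0.4 -0.2] gap 0.0939 q6 0.09
shift cm [-0.31 -0.25  0.07] turn 0.003 pure-turn rows 0.0
t 11.5 pos [0.5819 0.1046 0.2775] psi 1.5 F [-0.2  0.4 -0.2] gap 0.0939 q6 0.09
shift cm [-0.31 -0.25  0.07] turn 0.003 pure-turn rows 0.0
```

```bash
python3 - <<'E'
from h import *
for i in range(4):
    s,p,a=where();print(p.round(4),round(a,2),s["ft_force"].round(1), s["qpos"].round(4));d=read_camera("wrist")
import pickle;pickle.dump((s,d),open("w11.pkl","wb"))
cv2.imwrite("pics/w11.png",d["img"][:,:,::-1])
E
```

```text
[0.5819 0.1046 0.2775] 1.5 [-0.2  0.4 -0.2] [1.1580e-01 5.1980e-01 1.5244e+00 5.0000e-04 1.1007e+00 8.9400e-02]
[0.5822 0.1032 0.2784] 1.46 [0.  0.2 0.8] [1.134e-01 5.185e-01 1.524e+00 2.000e-04 1.101e+00 8.790e-02]
[0.5824 0.1022 0.279 ] 1.39 [-0.5 -0.8 -0.3] [0.1118 0.5176 1.5238 0.     1.1011 0.0874]
[0.5825 0.1016 0.2794] 1.33 [-0.6  0.1 -1.1] [ 0.1107  0.517   1.5236 -0.      1.1012  0.0874]
```

>>> send_rows --increments '[1,-0.2,0,0,0,1,-0.15,0,0,0,1,-0.15,0,0,0,1,-0.12,0,0,0,1,0,0,0,0]'

```text
time_s: 12.2
tool_pos: [0.5824, 0.1079, 0.2798]
orientation: [-1.22, 1.192, -1.193]
ft_force: [-0.9, -3.2, 0.6]
finger_gap: 0.0941
```

>>> send_rows --increments '[1,0,0,0,0,1,0,0,0,0,1,0,0,0,0]'

```text
time_s: 12.5
tool_pos: [0.5824, 0.1079, 0.2798]
orientation: [-1.22, 1.192, -1.192]
ft_force: [-1.8, -4.6, 3.7]
finger_gap: 0.0937
```

>>> send_rows --increments '[1,3,0,0,0,1,3,-3,0,0,1,2.5,-4,0,0,1,1,-1,0,0,1,0,0,0,0]'

```text
time_s: 13.0
tool_pos: [0.5847, 0.0122, 0.3611]
orientation: [-1.217, 1.191, -1.195]
ft_force: [0.0, 0.8, 0.2]
finger_gap: 0.0935
```

>>> send_rows --increments '[1,0,0,0,0,1,0,0,0,0,1,0,0,0,0]'

```text
time_s: 13.3
tool_pos: [0.5845, 0.0139, 0.3583]
orientation: [-1.222, 1.193, -1.19]
ft_force: [1.0, 0.3, 0.6]
finger_gap: 0.0941
```

```bash
python3 - <<'E'
from h import *
import pickle
s=arm.observe();d=read_camera("wrist");pickle.dump((s,d),open("w12.pkl","wb"))
rowsto(.43,0,.30,1.2)
c=(.5816,.1668)
for f,z in(("w3.pkl",.068),("w12.pkl",.102)):
    for ax,sg,ts,H in(("x",1,(-.03,-.01,.01,.03),.065),("x",-1,(-.03,-.01,.01,.03),.065),("y",-1,(-.055,-.02,0,.02,.055),.05)):
        print(f,ax,sg,np.array(half(f,z,c,1.2,ax,sg,ts,H)).tolist())
E
```

```text
t 13.35 pos [0.5846 0.0137 0.3586] psi 1.37 F [-0.3  0.5  0.8] gap 0.0945 q6 -0.06
shift cm [  1.     5.89 -15.48] turn 0.003 pure-turn rows 0.0
w3.pkl x 1 [-2.5, -2.5, -2.5, -2.25]
w3.pkl x -1 [-2.25, -2.25, -2.5, -2.5]
w3.pkl y -1 [-1.25, -0.5, -0.5, -0.25, -1.0]
w12.pkl x 1 [np.float64(-1.25), np.float64(2.0), np.float64(-2.0), None]
w12.pkl x -1 [np.float64(-2.75), np.float64(-2.75), np.float64(-2.75), None]
w12.pkl y -1 [-0.5, -0.25, -0.25, -0.25, -0.5]
```

>>> send_rows --increments '[1,0.7,0,-4.6,0,1,0.7,0,-4.6,0,1,0.7,0,-4.6,0,1,0.7,1,-4.6,0,1,0,4.5,0,0]'

```text
time_s: 13.85
tool_pos: [0.3984, -0.0193, 0.309]
orientation: [-1.213, 1.183, -1.199]
ft_force: [3.1, -0.0, -0.7]
finger_gap: 0.0942
```

>>> send_rows --increments '[1,0,0,0,0,1,0,0,0,0,1,0,0,0,0]'

```text
time_s: 14.15
tool_pos: [0.4023, -0.0191, 0.3056]
orientation: [-1.22, 1.192, -1.192]
ft_force: [0.0, 0.0, -0.9]
finger_gap: 0.0939
```

```bash
python3 - <<'E'
from h import *
import pickle
s=arm.observe();d=read_camera("wrist");pickle.dump((s,d),open("w13.pkl","wb"))
print(s["tool_pos"])
cv2.imwrite("pics/w13.png",d["img"][:,:,::-1])
c=d["img"][0:180,390:600,::-1].astype(np.float32)
c=np.clip(255*(c/170)**.5,0,255).astype(np.uint8)
cv2.imwrite("pics/w13b.png",cv2.resize(c,None,fx=3.3,fy=3.3,interpolation=cv2.INTER_CUBIC))
E
```

```text
[ 0.40230408 -0.01907589  0.3055646 ]
```

View pics/w13b.png

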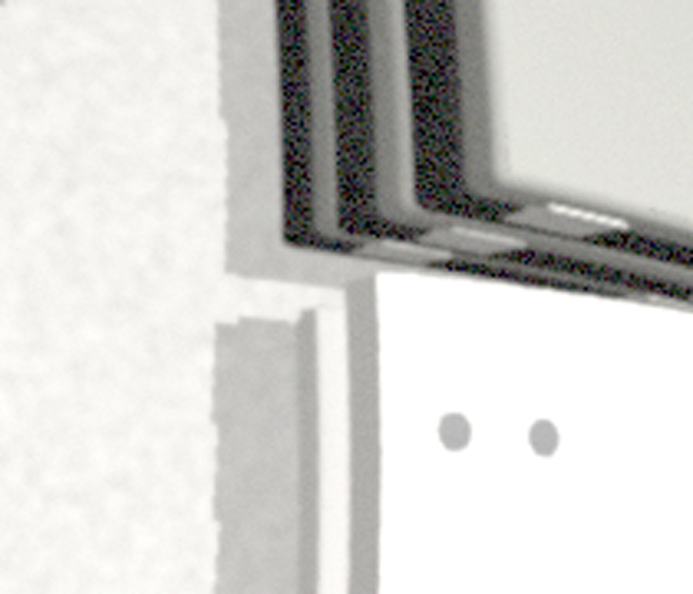

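View pics/w13.png

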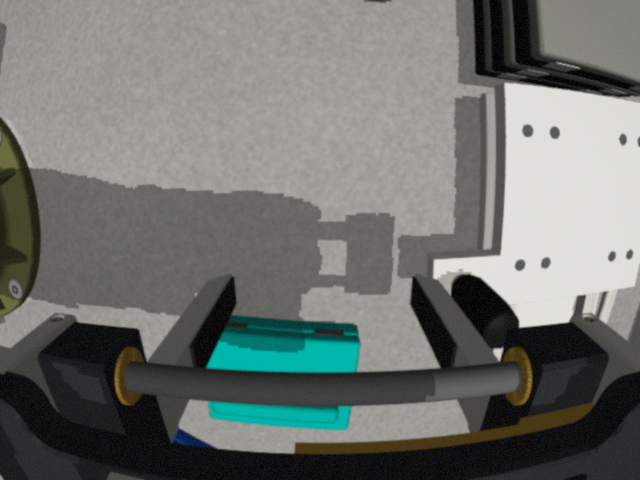

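```bash
python3 - <<'E'
from h import *
import pickle
s,d=pickle.load(open("w13.pkl","rb"))
B=lambda u,v,z: onplane(d,[(390+u/3.3,v/3.3)],z,s)[0].round(4)
print("corners",B(420,207,.068),B(341,232,.034),B(287,242,0))
print("edge",B(406,20,.068),B(331,20,.034),B(278,20,0))
g=cv2.cvtColor(d["img"],cv2.COLOR_RGB2GRAY)
for v in (3,8,20,35,50): print(v,g[v,465:545].tolist())
E
```

```text
corners [0.5221 0.1166] [0.5208 0.1162] [0.5222 0.1191]
edge [0.5202 0.1561] [0.5194 0.1667] [0.5206 0.1782]
3 [97, 98, 99, 98, 101, 99, 103, 91, 53, 11, 5, 9, 13, 18, 3, 16, 10, 22, 32, 37, 41, 44, 49, 49, 32, 16, 18, 10, 15, 15, 2, 6, 9, 9, 10, 17, 20, 38, 36, 42, 42, 45, 51, 55, 71, 70, 64, 35, 7, 7, 13, 0, 8, 14, 3, 11, 10, 3, 5, 8, 16, 21, 19, 32, 42, 43, 42, 47, 44, 46, 55, 69, 87, 99, 111, 121, 128, 134, 134, 134]
8 [96, 102, 100, 101, 100, 101, 96, 91, 57, 23, 10, 10, 0, 13, 1, 8, 9, 17, 29, 38, 42, 43, 47, 49, 36, 24, 5, 10, 0, 6, 7, 6, 5, 7, 15, 18, 19, 33, 39, 40, 41, 44, 51, 55, 65, 72, 72, 45, 12, 16, 5, 11, 11, 2, 14, 1, 9, 3, 5, 4, 3, 13, 8, 32, 35, 43, 43, 39, 41, 44, 52, 62, 81, 95, 106, 116, 126, 131, 133, 132]
20 [97, 99, 101, 100, 98, 98, 98, 97, 83, 46, 18, 10, 9, 9, 7, 5, 12, 14, 23, 31, 43, 41, 48, 50, 53, 33, 14, 11, 8, 6, 0, 14, 0, 15, 21, 5, 13, 23, 37, 43, 46, 42, 47, 51, 57, 65, 74, 67, 37, 8, 4, 9, 10, 11, 15, 8, 7, 16, 0, 1, 16, 21, 16, 18, 32, 35, 46, 39, 45, 43, 42, 53, 65, 83, 96, 109, 116, 125, 132, 136]
35 [105, 100, 99, 98, 101, 101, 99, 101, 92, 67, 29, 5, 3, 3, 3, 15, 10, 11, 17, 24, 37, 42, 44, 46, 48, 46, 22, 12, 2, 11, 8, 10, 12, 9, 4, 11, 15, 10, 24, 41, 44, 44, 41, 50, 51, 63, 75, 78, 69, 40, 15, 0, 4, 7, 3, 15, 0, 1, 5, 15, 13, 19, 10, 10, 23, 30, 39, 39, 45, 45, 43, 45, 48, 62, 83, 99, 106, 119, 128, 132]
50 [99, 100, 96, 98, 96, 100, 100, 103, 98, 80, 44, 15, 5, 4, 10, 11, 0, 3, 20, 21, 35, 40, 43, 43, 49, 51, 34, 20, 9, 6, 9, 2, 7, 14, 9, 13, 18, 12, 18, 33, 41, 42, 45, 45, 51, 54, 64, 71, 75, 63, 29, 2, 0, 1, 3, 12, 1, 10, 9, 8, 15, 3, 9, 3, 12, 22, 35, 40, 45, 45, 42, 42, 47, 53, 69, 84, 100, 110, 115, 116]
```

```bash
python3 - <<'E'
from h import *
import pickle
s,d=pickle.load(open("w13.pkl","rb"))
def X(u,z):
    p=onplane(d,[(u,20)],z,s)[0]; return (p[0]+np.tan(np.radians(1.2))*(p[1]-.16))*1e3
print([round(X(u,z),2) for u,z in((473.8,0),(490.3,.034),(512.6,.068))])
for h in(.016,.018,.020,.022,.024): print(h,[round(X(u,z+h),2) for u,z in((483.7,0),(502.3,.034),(529,.068))])
E
```

```text
[np.float64(519.89), np.float64(518.83), np.float64(519.07)]
0.016 [np.float64(521.64), np.float64(520.65), np.float64(522.13)]
0.018 [np.float64(520.72), np.float64(519.61), np.float64(520.9)]
0.02 [np.float64(519.8), np.float64(518.57), np.float64(519.67)]
0.022 [np.float64(518.89), np.float64(517.53), np.float64(518.44)]
0.024 [np.float64(517.97), np.float64(516.49), np.float64(517.21)]
```

>>> send_rows --increments '[1,0,-4,0,0,1,3,-3,0,0,1,4.4,-1,0.2,0,1,4.4,-1,0.2,0,1,4.4,0,0.2,0]'

```text
time_s: 14.7
tool_pos: [0.4113, -0.1828, 0.3969]
orientation: [-1.219, 1.189, -1.194]
ft_force: [1.5, -0.2, 0.3]
finger_gap: 0.0938
```

>>> send_rows --increments '[1,4.4,0,0.2,0,1,4.4,0,0.2,0,1,4.4,0,0.2,0,1,4.0,0,0.2,0,1,0,0,0,0.148]'

```text
time_s: 15.2
tool_pos: [0.423, -0.3565, 0.3945]
orientation: [-1.147, 1.302, -1.302]
ft_force: [-0.1, 0.7, 0.2]
finger_gap: 0.0943
```

>>> send_rows --increments '[1,0,0,0,0.148,1,0,0,0,0.148,1,0,0,0,0.148,1,0,0,0,0.148,1,0,0,0,0.148]'

```text
time_s: 15.7
tool_pos: [0.4234, -0.3529, 0.3952]
orientation: [-0.663, 1.815, -1.816]
ft_force: [-0.6, 0.0, -0.3]
finger_gap: 0.0942
```

>>> send_rows --increments '[1,0,0,0,0.148,1,0,0,0,0.148,1,0,0,0,0.148,1,0,0,0,0.148,1,0,0,0,0]'

```text
time_s: 16.2
tool_pos: [0.4234, -0.3529, 0.3952]
orientation: [-0.121, 2.164, -2.164]
ft_force: [0.2, -0.2, -0.2]
finger_gap: 0.0941
```

>>> send_rows --increments '[1,0,0,0,0,1,0,0,0,0]'

```text
time_s: 16.4
tool_pos: [0.4231, -0.3528, 0.3948]
orientation: [-0.127, 2.161, -2.161]
ft_force: [-0.4, -0.8, -0.4]
finger_gap: 0.0943
```

```bash
python3 - <<'E'
from h import *
import pickle
s=arm.observe();d=read_camera("wrist");pickle.dump((s,d),open("w14.pkl","wb"))
rowsto(.441,-.373,.35,-84)
cv2.imwrite("pics/w14.png",d["img"][:,:,::-1])
d=read_camera("top")
cv2.imwrite("pics/t14.png",cv2.resize(d["img"][140:290,210:430,::-1],None,fx=3.6,fy=3.6,interpolation=cv2.INTER_CUBIC))
E
```

```text
t 16.45 pos [ 0.4231 -0.3528  0.3948] psi -83.32 F [-0.  -0.5 -0.3] gap 0.0938 q6 0.69
shift cm [-1.54  4.48  2.21] turn 0.012 pure-turn rows 0.1
```

View pics/w14.png

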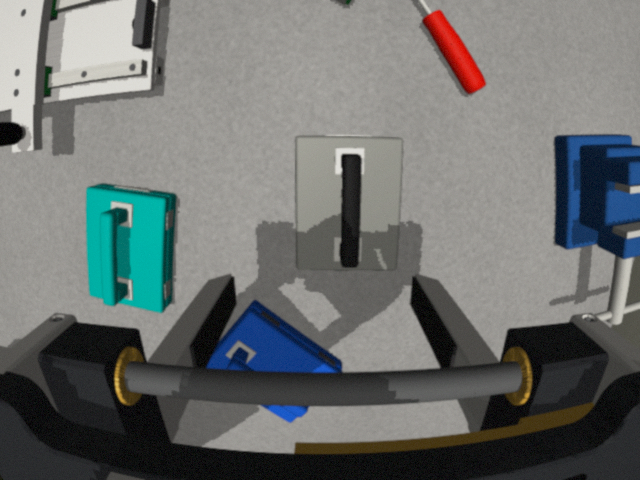

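View pics/t14.png

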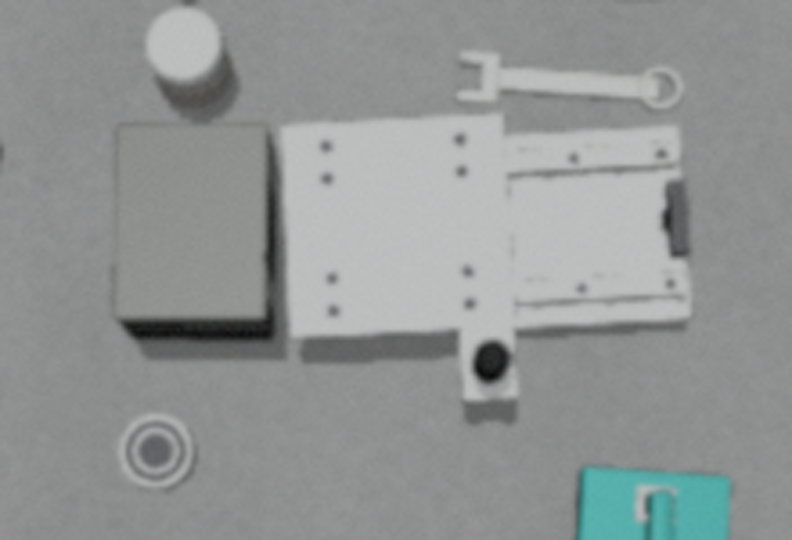

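```bash
python3 - <<'E'
from h import *
import pickle
s,d=pickle.load(open("w14.pkl","rb"))
P=lambda q,z:onplane(d,q,z,s)
b=P([(351,153),(349.5,267)],.069);print("bar",b.round(4),b.mean(0).round(4),np.degrees(np.arctan2(*(b[0]-b[1])[::-1])))
c=P([(296,136),(403,138),(400,269),(297,269)],.034);print("case",c.round(4),c.mean(0).round(4))
for i,j in((0,3),(1,2)): v=c[i]-c[j];print(np.degrees(np.arctan2(v[1],v[0])),np.linalg.norm(v))
for i,j in((0,1),(3,2)): v=c[i]-c[j];print(np.degrees(np.arctan2(v[1],v[0]))-90,np.linalg.norm(v))
E
```

```text
bar [[ 0.4904 -0.3687]
 [ 0.3923 -0.3805]] [ 0.4414 -0.3746] 6.885976287212237
case [[ 0.4989 -0.3199]
 [ 0.5098 -0.4176]
 [ 0.3833 -0.4352]
 [ 0.3718 -0.3338]] [ 0.441  -0.3766]
6.2539399662209 0.1278974524409496
7.958364731093426 0.12776953600132798
6.357510901370034 0.09828350995223911
6.457177209502319 0.10208429671394674
```

>>> send_rows --increments '[1,-1.5,2,2.4,0,1,0,4.5,0,0,1,0,4.5,0,0,1,0,2,0,0,1,0,0,0,0]'

```text
time_s: 17.0
tool_pos: [0.4402, -0.3746, 0.2617]
orientation: [-0.129, 2.168, -2.16]
ft_force: [-0.5, -0.1, 0.8]
finger_gap: 0.0936
```

>>> send_rows --increments '[1,0,0,0,0,1,0,0,0,0]'

```text
time_s: 17.2
tool_pos: [0.4409, -0.3752, 0.2665]
orientation: [-0.122, 2.159, -2.164]
ft_force: [1.1, 0.1, -0.5]
finger_gap: 0.0942
```

```bash
python3 - <<'E'
from h import *
import pickle
rowsto(.4412,-.3752,.242,-83.4)
s=arm.observe();d=read_camera("wrist");cv2.imwrite("pics/w15.png",d["img"][:,:,::-1])
b=proj(d,[[.4412,-.3752,.069],[.4904,-.3690,.069],[.392,-.3808,.069]],s);print(b)
E
```

```text
t 17.2 pos [ 0.4409 -0.3752  0.2665] psi -83.45 F [ 1.1  0.1 -0.5] gap 0.0942 q6 0.69
shift cm [-0.03  2.45 -0.  ] turn -0.001 pure-turn rows 0.0
[[321.04942068 290.65717481]
 [319.69219278 196.25964029]
 [321.21631212 368.02945083]]
```

View pics/w15.png

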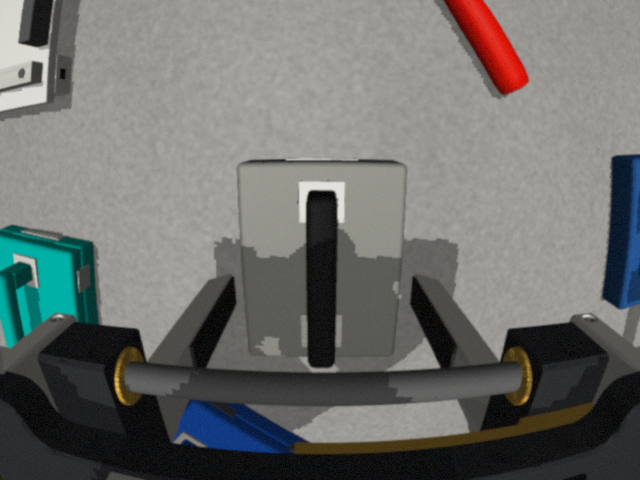

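The grey case with its black bar is centred between the fingers: the bar runs (321,192)–(321,366). I'll descend and close.

>>> send_rows --increments '[1,0,1.5,0,0,1,0,0.9,0,0,1,0,0,0,0,0,0,0,0,0,0,0,0,0,0]' --grip_force 35

```text
time_s: 17.75
tool_pos: [0.4407, -0.375, 0.2409]
orientation: [-0.123, 2.162, -2.163]
ft_force: [-0.0, -0.1, -0.1]
finger_gap: 0.0815
```

>>> send_rows --increments '[0,0,0,0,0,0,0,0,0,0,0,0,0,0,0,0,0,0,0,0,0,0,0,0,0]'

```text
time_s: 18.25
tool_pos: [0.4406, -0.3749, 0.2407]
orientation: [-0.123, 2.163, -2.163]
ft_force: [1.3, 0.8, 0.1]
finger_gap: 0.0413
```

>>> send_rows --increments '[0,0,0,0,0,0,0,0,0,0,0,0,0,0,0,0,0,0,0,0]'

```text
time_s: 18.65
tool_pos: [0.4406, -0.3749, 0.2406]
orientation: [-0.123, 2.163, -2.163]
ft_force: [0.4, 0.2, 0.3]
finger_gap: 0.0157
```

>>> send_rows --increments '[0,0,-1,0,0,0,0,-2,0,0,0,0,-3,0,0,0,0,-4,0,0,0,0,-4,0,0]'

```text
time_s: 19.15
tool_pos: [0.4403, -0.3747, 0.3822]
orientation: [-0.124, 2.164, -2.162]
ft_force: [-0.4, -0.1, -3.5]
finger_gap: 0.016
```

>>> send_rows --increments '[0,0,-3,0,0,0,0,0,0,0,0,0,0,0,0,0,0,0,0,0]'

```text
time_s: 19.55
tool_pos: [0.4405, -0.3748, 0.4084]
orientation: [-0.126, 2.167, -2.161]
ft_force: [-0.2, 0.5, -4.4]
finger_gap: 0.0157
```

```bash
python3 - <<'E'
from h import *
import pickle
rowsto(.5816,.1668,.42,-88.8)
s=arm.observe();d=read_camera("wrist");cv2.imwrite("pics/w16.png",d["img"][:,:,::-1]);pickle.dump((s,d),open("w16.pkl","wb"))
E
```

```text
t 19.55 pos [ 0.4405 -0.3748  0.4084] psi -83.48 F [-0.2  0.5 -4.4] gap 0.0157 q6 0.69
shift cm [-20.17  -1.06 -52.21] turn 0.093 pure-turn rows 0.6
```

View pics/w16.png

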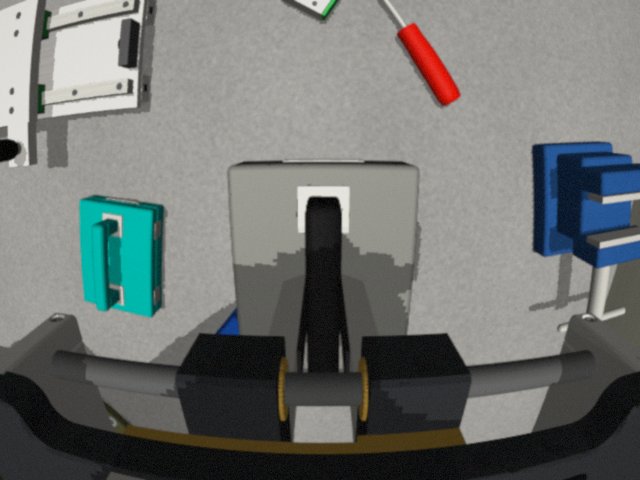

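```bash
python3 - <<'E'
from h import *
import pickle
s,d=pickle.load(open("w16.pkl","rb"))
m=R.from_rotvec(s["orientation"]).as_matrix(); z=s["tool_pos"][2]-.2407+.034
g=cv2.GaussianBlur(cv2.cvtColor(d["img"],cv2.COLOR_RGB2GRAY).astype(np.float32),(0,0),.7)
print([ (c,np.round(g[155:175,c]).astype(int).tolist()) for c in(260,390)])
for uv in((260,165),(390,165.5),(229.5,190),(418,190),(231,220),(416,220)):
    w=np.r_[onplane(d,[uv],z,s)[0],z]; print(uv,((w-s["tool_pos"])@m*1e3).round(1))
E
```

```text
[(260, [164, 165, 164, 162, 155, 127, 84, 51, 51, 73, 96, 114, 126, 135, 144, 151, 154, 154, 154, 154]), (390, [152, 154, 154, 151, 143, 119, 80, 47, 44, 62, 87, 109, 122, 132, 139, 145, 148, 150, 150, 150])]
(260, 165) [-64.5 206.6 -31.3]
(390, 165.5) [-64.2 206.5  34.7]
(229.5, 190) [-51.9 206.7 -47.9]
(418, 190) [-51.9 206.5  50. ]
(231, 220) [-35.9 206.7 -47.9]
(416, 220) [-35.9 206.5  49.7]
```

>>> send_rows --increments '[0,-0.8,-0.4,-2.2,0,0,-1.7,-0.4,-4.3,0,0,-1.7,-0.3,-4.3,0,0,-1.7,0,-4.3,0,0,-1.7,0,-4.3,0]'

```text
time_s: 20.1
tool_pos: [0.4942, -0.1718, 0.4204]
orientation: [-0.125, 2.165, -2.163]
ft_force: [0.2, 0.7, -4.4]
finger_gap: 0.0159
```

>>> send_rows --increments '[0,-1.7,0,-4.3,0,0,-1.7,0,-4.3,0,0,-1.7,0,-4.3,0,0,-1.7,0,-4.3,0,0,-1.7,0,-4.3,0.03]'

```text
time_s: 20.6
tool_pos: [0.5543, 0.0516, 0.4203]
orientation: [-0.094, 2.18, -2.18]
ft_force: [1.5, -0.9, -3.8]
finger_gap: 0.0158
```

>>> send_rows --increments '[0,-1.3,0,-3.3,0.03,0,-0.8,0,-2.2,0.03,0,0,0,0,0,0,0,0,0,0,0,0,0,0,0]'

```text
time_s: 21.1
tool_pos: [0.5711, 0.1053, 0.421]
orientation: [-0.027, 2.21, -2.211]
ft_force: [-0.3, 0.6, -4.5]
finger_gap: 0.0154
```

```bash
python3 - <<'E'
from h import *
for i in range(2): rowsto(.5805,.166,.36,-88.9); read_camera("wrist")
rowsto(.5805,.166,.36,-88.9)
E
```

```text
t 21.1 pos [0.5711 0.1053 0.421 ] psi -88.66 F [-0.3  0.6 -4.5] gap 0.0154 q6 1.67
shift cm [-1.09  6.1  -6.05] turn 0.004 pure-turn rows 0.0
t 21.15 pos [0.5711 0.1052 0.4212] psi -88.68 F [-0.4 -0.5 -4.3] gap 0.0158 q6 1.67
shift cm [-1.09  6.12 -6.06] turn 0.004 pure-turn rows 0.0
t 21.2 pos [0.571  0.1052 0.4215] psi -88.69 F [ 0.2 -0.  -3.7] gap 0.0164 q6 1.67
shift cm [-1.09  6.15 -6.06] turn 0.004 pure-turn rows 0.0
```

>>> send_rows --increments '[0,-0.4,0,-2.5,0.004,0,-0.4,0,-2.5,0,0,-0.29,1.5,-1.06,0,0,0,2.5,0,0,0,0,2.0,0,0]'

```text
time_s: 21.7
tool_pos: [0.5805, 0.1665, 0.3594]
orientation: [-0.024, 2.212, -2.213]
ft_force: [1.1, -0.5, -5.1]
finger_gap: 0.0158
```

>>> send_rows --increments '[0,0,0,0,0,0,0,0,0,0,0,0,0,0,0,0,0,0,0,0]'

```text
time_s: 22.1
tool_pos: [0.5808, 0.1667, 0.3628]
orientation: [-0.02, 2.211, -2.21]
ft_force: [-0.2, -0.2, -4.0]
finger_gap: 0.0157
```

```bash
python3 - <<'E'
from h import *
read_camera("top"); rowsto(.5805,.166,.343,-88.9)
d=read_camera("wrist");cv2.imwrite("pics/w17.png",d["img"][:,:,::-1])
d=read_camera("scene")
cv2.imwrite("pics/s17.png",cv2.resize(d["img"][190:320,290:450,::-1],None,fx=4.6,fy=4.6,interpolation=cv2.INTER_CUBIC))
E
```

```text
t 22.15 pos [0.5807 0.1668 0.3626] psi -88.87 F [-0.2  0.5 -4.5] gap 0.0158 q6 1.77
shift cm [0.03 1.96 0.08] turn 0.0 pure-turn rows 0.0
```

View pics/w17.png

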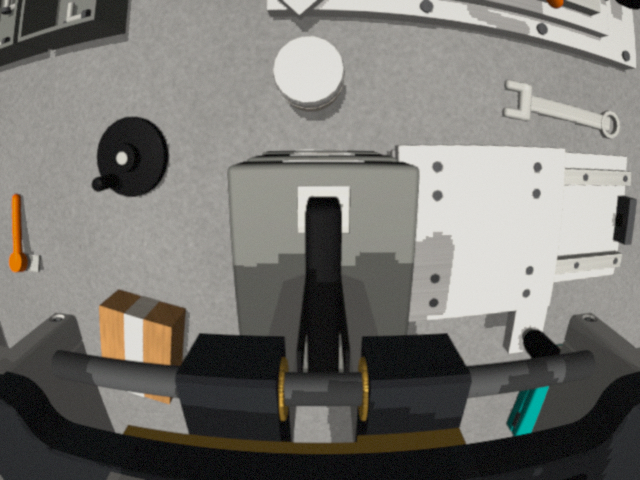

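View pics/s17.png

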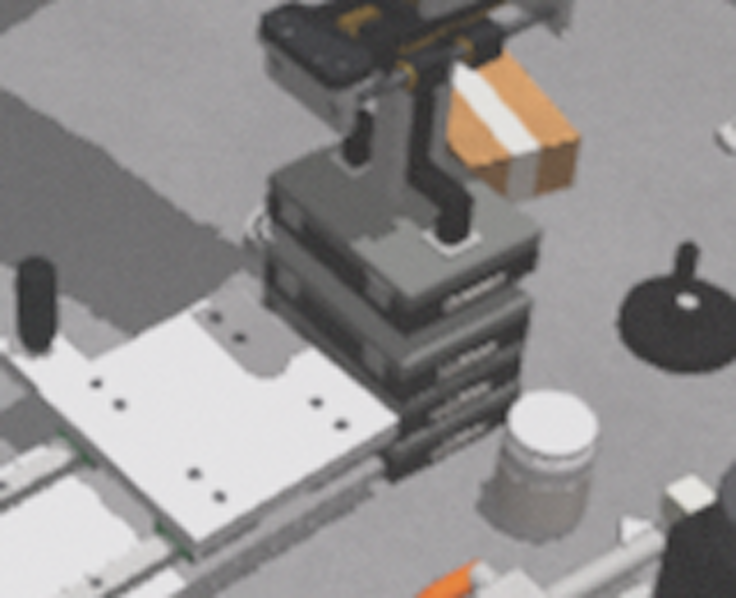

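>>> send_rows --increments '[0,0,0.8,0.08,0,0,0,0.6,0,0,0,0,0.2,0,0,0,0,0,0,0,0,0,0,0,0]'

```text
time_s: 22.75
tool_pos: [0.5808, 0.1661, 0.3457]
orientation: [-0.022, 2.211, -2.211]
ft_force: [0.4, 1.1, -4.8]
finger_gap: 0.0157
```

>>> send_rows --increments '[0,0,0.15,0,0,0,0,0,0,0,0,0,0,0,0]'

```text
time_s: 23.05
tool_pos: [0.5807, 0.1661, 0.3442]
orientation: [-0.022, 2.211, -2.211]
ft_force: [-0.3, 0.0, -3.9]
finger_gap: 0.016
```

>>> send_rows --increments '[0,0,0.08,0,0,0,0,0,0,0,0,0,0,0,0]'

```text
time_s: 23.35
tool_pos: [0.5807, 0.1661, 0.3434]
orientation: [-0.022, 2.212, -2.211]
ft_force: [0.8, 0.3, -4.2]
finger_gap: 0.0156
```

>>> send_rows --increments '[0,0,0.06,0,0,0,0,0,0,0,0,0,0,0,0]'

```text
time_s: 23.65
tool_pos: [0.5807, 0.1661, 0.3427]
orientation: [-0.022, 2.212, -2.212]
ft_force: [-0.4, 0.2, -3.7]
finger_gap: 0.0154
```

>>> send_rows --increments '[0,0,0.06,0,0,0,0,0,0,0,0,0,0,0,0]'

```text
time_s: 23.95
tool_pos: [0.5807, 0.1661, 0.3426]
orientation: [-0.021, 2.211, -2.211]
ft_force: [-2.4, -1.7, 2.7]
finger_gap: 0.0157
```

>>> send_rows --increments '[0,0,0.05,0,0,0,0,0,0,0,0,0,0,0,0]'

```text
time_s: 24.25
tool_pos: [0.5807, 0.1661, 0.3426]
orientation: [-0.021, 2.211, -2.211]
ft_force: [-5.6, -1.3, 7.7]
finger_gap: 0.0158
```

```bash
python3 - <<'E'
from h import *
import pickle
s=arm.observe();d=read_camera("wrist");pickle.dump((s,d),open("w18.pkl","wb"))
c=d["img"][120:250,200:460,::-1].astype(np.float32)
c=np.clip(255*(c/170)**.5,0,255).astype(np.uint8)
cv2.imwrite("pics/w18.png",cv2.resize(c,None,fx=3,fy=3,interpolation=cv2.INTER_CUBIC))
d=read_camera("scene")
c=np.clip(255*(d["img"][190:320,320:430,::-1]/200.)**.6,0,255).astype(np.uint8)
cv2.imwrite("pics/s18.png",cv2.resize(c,None,fx=4.6,fy=4.6,interpolation=cv2.INTER_CUBIC))
E
```

```text
(no output)
```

View pics/w18.png

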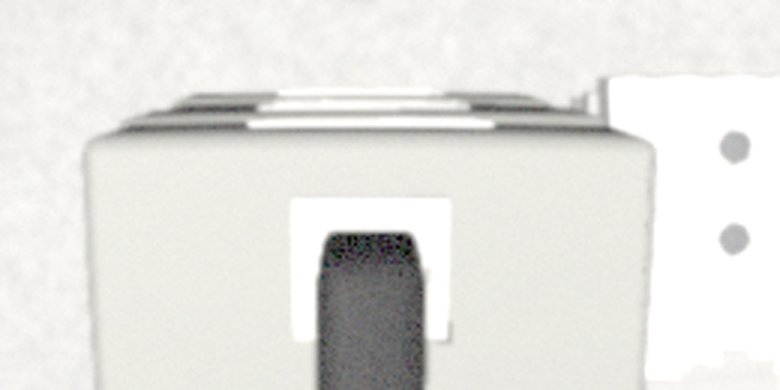

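View pics/s18.png

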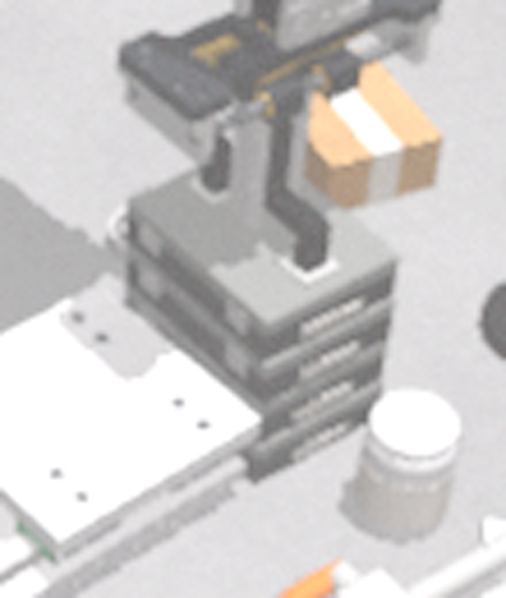

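```bash
python3 - <<'E'
from h import *
import pickle
s,d=pickle.load(open("w18.pkl","rb"))
c=d["img"][143:175,225:430,::-1].astype(np.float32)
c=np.clip(255*(c/220)**.8,0,255).astype(np.uint8)
cv2.imwrite("pics/w18b.png",cv2.resize(c,None,fx=3.9,fy=8,interpolation=cv2.INTER_CUBIC))
g=cv2.cvtColor(d["img"],cv2.COLOR_RGB2GRAY)
for r in range(149,165): print(r,"L",g[r,276:298].tolist(),"R",g[r,336:372].tolist())
E
```

```text
149 L [155, 156, 153, 151, 152, 148, 149, 149, 150, 149, 148, 148, 148, 147, 149, 150, 153, 155, 154, 158, 159, 164] R [170, 166, 170, 170, 170, 172, 170, 167, 157, 150, 151, 152, 148, 143, 143, 141, 141, 139, 141, 145, 145, 145, 148, 148, 151, 148, 145, 151, 149, 148, 149, 153, 154, 153, 153, 151]
150 L [137, 136, 133, 134, 131, 130, 127, 132, 128, 127, 128, 125, 124, 126, 124, 128, 143, 169, 174, 174, 179, 184] R [186, 185, 184, 186, 188, 183, 178, 169, 159, 161, 154, 144, 127, 120, 113, 114, 113, 117, 116, 119, 121, 125, 128, 124, 126, 127, 124, 126, 127, 129, 128, 133, 134, 136, 133, 135]
151 L [93, 93, 93, 89, 89, 90, 87, 91, 90, 87, 89, 87, 86, 85, 84, 92, 112, 149, 158, 160, 160, 159] R [151, 153, 154, 153, 155, 152, 149, 138, 128, 130, 130, 117, 96, 81, 77, 78, 76, 79, 80, 80, 84, 84, 86, 84, 86, 82, 83, 86, 86, 89, 86, 89, 90, 92, 88, 91]
152 L [71, 72, 73, 74, 74, 76, 76, 74, 75, 78, 76, 76, 78, 79, 76, 82, 98, 108, 114, 122, 127, 126] R [108, 112, 111, 110, 110, 112, 107, 101, 99, 100, 99, 89, 85, 81, 76, 80, 75, 72, 69, 68, 68, 67, 65, 69, 67, 64, 68, 65, 68, 64, 62, 64, 
[... 2525 characters left out ...]
, 123, 121, 121, 121, 117, 115, 114, 115] R [110, 105, 109, 111, 110, 110, 110, 110, 112, 113, 111, 115, 112, 112, 117, 116, 120, 124, 125, 126, 122, 126, 128, 128, 126, 129, 126, 112, 86, 45, 33, 28, 31, 36, 29, 31]
163 L [50, 50, 46, 52, 50, 53, 56, 67, 70, 75, 67, 69, 69, 67, 67, 67, 62, 63, 61, 60, 60, 61] R [55, 60, 58, 58, 60, 59, 55, 54, 60, 57, 55, 58, 58, 57, 57, 60, 63, 60, 62, 60, 66, 60, 68, 68, 68, 68, 67, 62, 55, 50, 46, 48, 47, 45, 47, 46]
164 L [74, 76, 76, 70, 71, 77, 74, 77, 77, 81, 79, 78, 81, 78, 78, 79, 81, 77, 79, 80, 76, 81] R [82, 78, 75, 77, 79, 77, 81, 76, 76, 77, 78, 78, 74, 76, 77, 74, 76, 76, 77, 78, 72, 67, 76, 76, 72, 71, 75, 74, 69, 73, 70, 69, 68, 72, 65, 70]
```

View pics/w18b.png

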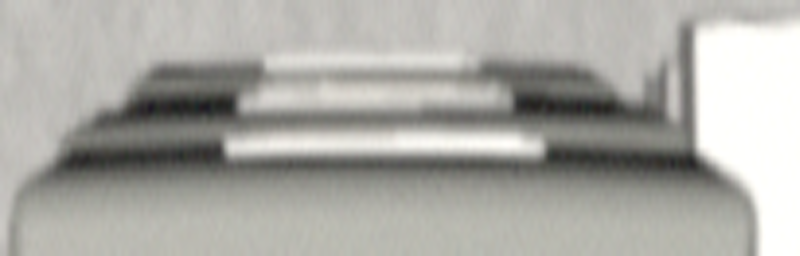

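>>> send_rows --increments '[0,0,-0.08,0,0,0,0,0,0,0,0.1,0,0,0,0,0.2,0,0,0,0,0.4,0,0,0,0]'

```text
time_s: 24.85
tool_pos: [0.5808, 0.1661, 0.3423]
orientation: [-0.022, 2.211, -2.211]
ft_force: [0.5, 0.3, -0.2]
finger_gap: 0.0241
```

>>> send_rows --increments '[0.6,0,0,0,0,0.7,0,0,0,0,0.7,0,0,0,0,0.7,0,0,0,0,0.7,0,0,0,0]'

```text
time_s: 25.35
tool_pos: [0.5807, 0.1661, 0.3425]
orientation: [-0.022, 2.212, -2.211]
ft_force: [0.7, 0.1, 0.3]
finger_gap: 0.0633
```

>>> send_rows --increments '[0.7,0,-1,0,0,0.7,0,-2,0,0,0.7,0,-3,0,0,0.7,0,-3,0,0,0.7,0,0,0,0]'

```text
time_s: 25.85
tool_pos: [0.5806, 0.1661, 0.4377]
orientation: [-0.014, 2.21, -2.206]
ft_force: [-0.3, 0.3, 0.7]
finger_gap: 0.0658
```

```bash
python3 - <<'E'
from h import *
import pickle
s=arm.observe();d=read_camera("wrist");cv2.imwrite("pics/w19.png",d["img"][:,:,::-1]);print(s["tool_pos"],s["finger_gap"],s["ft_force"])
E
```

```text
[0.58055733 0.16610662 0.43767297] 0.06581049502718125 [-0.29195485  0.31461579  0.72042458]
```

View pics/w19.png

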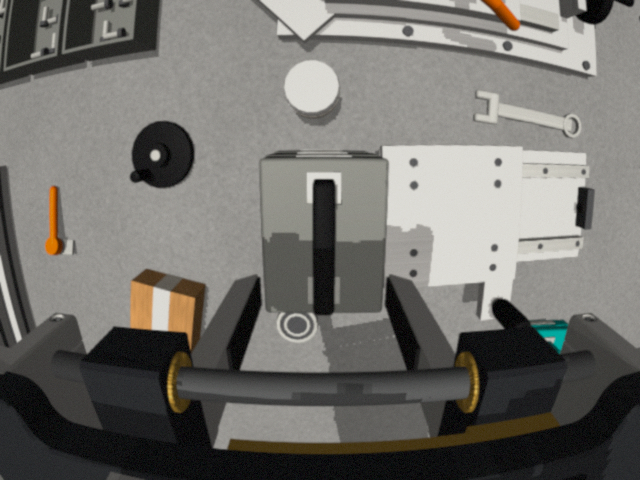

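>>> send_rows --increments '[0.7,3,0,3.5,0,0.7,3,0,3.5,0,0.7,3,0,3.5,0,0.7,3,0,3.5,0,0.7,2,0,3,0]'

```text
time_s: 26.4
tool_pos: [0.4422, -0.0078, 0.4318]
orientation: [-0.023, 2.212, -2.212]
ft_force: [1.0, -0.3, 0.4]
finger_gap: 0.0657
```

>>> send_rows --increments '[0.7,2,3,3,0,0.7,1,3,3,0,0.7,0,1,0,0,0.7,0,0,0,0,0.7,0,0,0,0]'

```text
time_s: 26.9
tool_pos: [0.4157, -0.0667, 0.3629]
orientation: [-0.022, 2.211, -2.211]
ft_force: [0.3, 0.7, 0.7]
finger_gap: 0.0656
```

```bash
python3 - <<'E'
from h import *
import pickle
s=arm.observe();d=read_camera("wrist");cv2.imwrite("pics/w20.png",d["img"][:,:,::-1]);print(s["tool_pos"]);pickle.dump((s,d),open("w20.pkl","wb"))
d=read_camera("top");cv2.imwrite("pics/t20.png",cv2.resize(d["img"][140:290,210:430,::-1],None,fx=3.6,fy=3.6,interpolation=cv2.INTER_CUBIC))
d=read_camera("scene")
c=np.clip(255*(d["img"][190:320,300:440,::-1]/200.)**.6,0,255).astype(np.uint8)
cv2.imwrite("pics/s20.png",cv2.resize(c,None,fx=4.6,fy=4.6,interpolation=cv2.INTER_CUBIC))
E
```

```text
[ 0.41571807 -0.06670445  0.36293769]
```

View pics/w20.png

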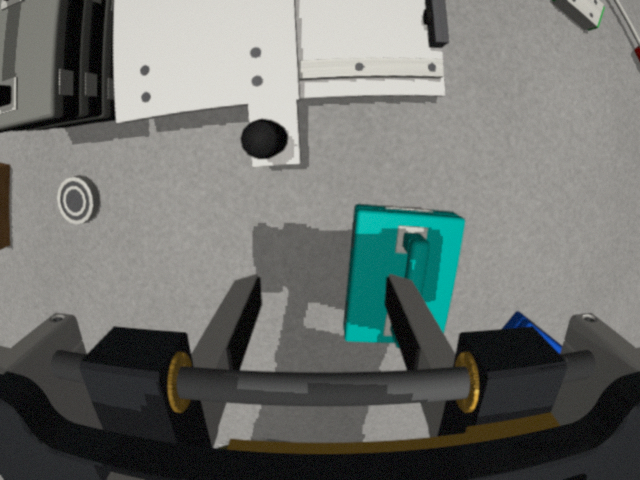

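View pics/t20.png

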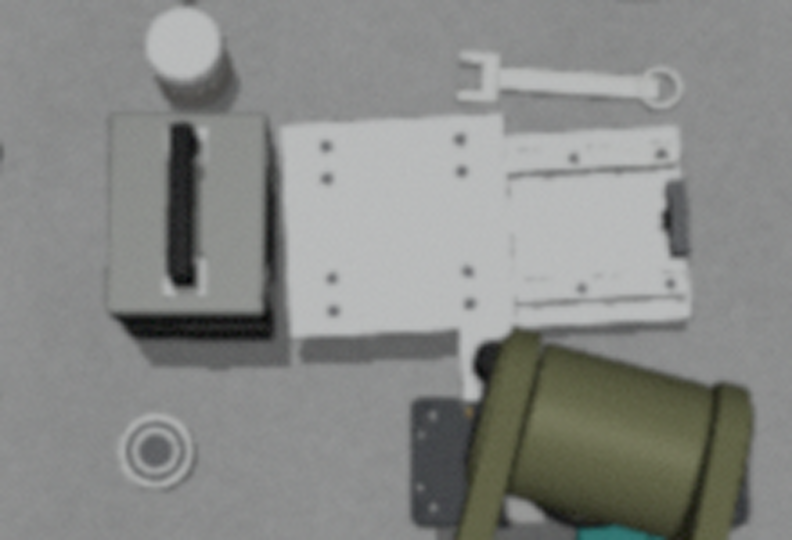

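View pics/s20.png

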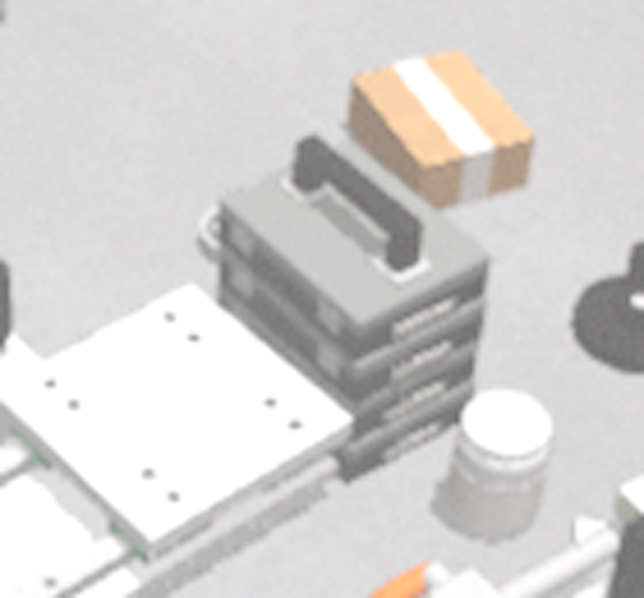

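```bash
python3 - <<'E'
from h import *
import pickle
s,d=pickle.load(open("w20.pkl","rb"))
c=np.clip(255*(d["img"][0:140,0:170,::-1]/170.)**.5,0,255).astype(np.uint8)
cv2.imwrite("pics/w20b.png",cv2.resize(c,None,fx=4.2,fy=4.2,interpolation=cv2.INTER_CUBIC))
E
```

```text
(no output)
```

View pics/w20b.png

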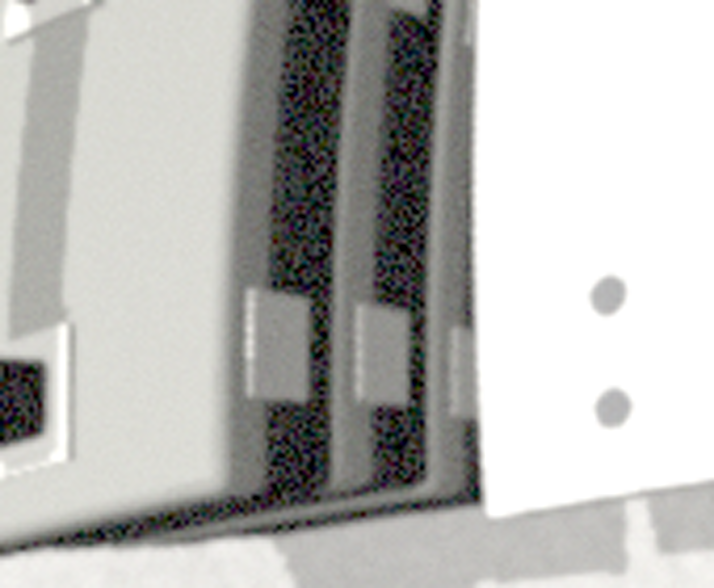

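```bash
python3 - <<'E'
from h import *
import pickle
s,d=pickle.load(open("w20.pkl","rb"))
print("grip",onplane(d,[(264,136)],.137,s).round(4))
s,d=pickle.load(open("w3.pkl","rb")); print("grip at stop then ~", onplane(d,[(230,272)],.137,s).round(4))
from rig import ticket
print(ticket.close_job())
E
```

```text
grip [[ 0.4945 -0.0332]]
grip at stop then ~ [[ 0.5065 -0.0099]]
the job is handed in; nothing more can be done
None
```

The job is handed in and no verdict came back. The deck was pushed to its stop, the flat case slid onto the column, and the handled case set on top and released. It took about 27 s of the 72 s allowed.

- **Deck:** I pushed it by its grip until the wrist force rose to about 42 N at the stop, close to where I expected the stop. That was contact through the closed fingertips, not the gripper's body. Later contact only pushed it towards the stop.
- **Flat case:** I slid it across with both open fingers, then trimmed it in small steps. Its rear edge ended about 0.3 mm from the column's earlier measured edge. Sideways it is about 0.3 to 1 mm off, with no visible skew.
- **Handled case:** I took the grey one with the black bar, not the turquoise or blue ones. I lowered it to contact (about 8 N) at the expected height and let go, and it stayed upright.
- **Last pictures:** from three views the four cases stand as one straight stack with no visible ledges. The deck sits beside the stack and the things in view look untouched.

**Checks that disagreed:**
- The label plates on the far face suggested the layers are offset by up to about 1.4 mm, while the arm readings suggested about 0.2 mm. I left the stack as it was.
- The last check of the deck grip gave y = -33 mm, against about -29 mm worked out from the push. I put that down to the slanted view. A second reading, from an earlier picture, gave -10 mm and was too rough to use, so the deck's position rests on the force at the stop and the final pictures.

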